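Make up two baking kits on serving boards

TASK

Make up two baking kits: the squat jar of nuts and the grater plate on the round board, the tall jar of cinnamon sticks and the steel biscuit cutter on the rectangular board. To free the plate, lift the hinged wire bar of its wooden holder until it stands up, then slide the plate out from beneath it. On each board centre the jar on the cork disc and the tool on the dark panel (the grater plate flat, rough side up, lengthwise along its panel), keeping the jars upright throughout and leaving the white canister where it stands.

Things in the scene. Friction and masses are not known exactly. Their poses are not given: they have to be found in the camera images.
- round_board: Round light-wood serving board, fixed, 210 mm across, 12 mm thick. Origin at the centre of its underside, z up. Flush in its top: a cork disc 72 mm across centred at x = +62 mm, y = 0, for the jar. Raised 10 mm above its top: a dark panel 44 mm (x) by 136 mm (y), centred at x = -35 mm, y = 0, top 22 mm above the counter, for the grater plate, which overlaps it 6 mm on each long side.
- rect_board: Rectangular light-wood serving board, fixed, 230 mm (x) by 130 mm (y), 12 mm thick. Origin at the centre of its underside, z up. Flush in its top: a cork disc 72 mm across centred at x = +60 mm, y = 0, for the jar; a flush dark square panel of 76 mm centred at x = -60 mm, y = 0, for the cutter.
- holder: Fixed dark-wood plate holder, block 120 (x -40 to 80) x 94 mm, bed 30 mm high, rails to 36 mm. Origin on the counter, z up, open front to -x. The plate's front overhangs the bed by 45 mm; its rear 15 mm is under a fixed bridge (x 40 to 55, top z 43), so slide it over 16 mm to -x before lifting. Bar hinge axis along y at x = 60, z = 50 mm; posts 59 mm high.
- clamp (a joint): Angle of the hinged steel bar (a U of 10 mm round wire, 112 mm wide) over the plate: 0 = down on the plate, grows as it is lifted up and back, 1.57 = upright, stop at 1.8. It stays where it is left (about 2 N at the bar moves it). While down, two rubber feet 36 mm apart block the plate's raised field.
- clamp_grip (a point): Middle of the bar's cross wire: 10 mm round, along the holder's y, 80 mm from the hinge axis; when down at holder x = -20, z = 54 mm (18 mm above the plate's flat top). The wire is free for 14 mm to either side, then come the feet. It can turn between the finger pads.
- grater_plate: Flat steel grater plate, 140 (x) x 56 (y) x 6 mm, with a raised grating field 48 x 44 mm, 4 mm high, on top from x = 3 to 51 mm. Origin at the centre of its underside, z out of the rough upper side. Starts in the holder, axes parallel to the holder's, origin at holder x = -15, z = 30 mm, plain -x end overhanging the front. About 0.11 kg.
- squat_jar: Squat glass jar of nuts: body 66 mm across and 44 mm high, dark walnut lid 60 mm across from 46 to 64 mm height. Origin at the centre of its underside, z up. About 0.18 kg.
- tall_jar: Tall narrow glass jar of cinnamon sticks: body 48 mm across and 85 mm high, dark walnut lid 42 mm across from 87 to 105 mm height. Origin at the centre of its underside, z up. About 0.16 kg.
- cutter: Round steel biscuit cutter: a plain open ring, 58 mm across outside, wall 3 mm, 35 mm high. Origin at the centre of its underside, z up. About 0.06 kg.
- canister: White ceramic canister with a small knob, 58 mm across and 80 mm high, standing among the stock; not part of either kit. Origin at the centre of its underside.
There are look-alikes about, which are no part of the job. What is shaped like the round_board but turquoise is not meant. Leave any yellow look-alike of the tall_jar alone.

How it is judged:
By the outcome, as a careful person would: the job done as asked, in the order asked, and still so for the second after the job is handed in, with the robot touching nothing.
It also fails if it takes over 136 s, if anything falls off the work surface, if the arm or the gripper's body presses on something with over 40 N, if the wrist force passes 120 N, or if a joint passes its speed limit or range.

ROBOT

A 6-joint arm with a two-finger parallel gripper is mounted at the origin on the work surface. World frame = base frame: x ahead of the robot, y to its left, z up, the work surface at z = 0. Lengths are in m, angles in rad, forces in N, time in s.
With the tool pointing down it reaches from about 0.325 to 0.75 m from the base axis. Payload 7.6 kg.
Tool frame: the origin (TCP) lies at the very end of the fingers, on their centre line; the grasp point (between the pads) lies 19 mm behind it; z points along the fingers, y is the line along which they close (so a half turn about z gives the same grasp; the last joint's range is limited). The gripper opens to 85 mm and grips with 20 to 120 N. Pads are 22 mm wide; open, the fingers measure 114 mm over their backs; the gripper's body (76 mm by 85 mm) begins 54 mm behind the grasp point. The pads swing forward as they close: fully open they stand 13 mm farther back than shut.
Start: joints at [1.274, 0.052, 1.401, -0, 1.689, -0.07], TCP at [0.118, 0.512, 0.195] pointing down, gripper open.
Joint ranges: [-2.9, 2.9], [-0.91, 2.17], [0.12, 2.37], [-1.06, 4.2], [0.26, 2.73], [-2.93, 2.93]. Speed limits (rad/s): [2.57, 2.57, 3.01, 3.14, 3.14, 3.14].

INTERFACE

Orientations are given as [roll, pitch, yaw] about the fixed x, y, z axes, in that order (R = Rz(yaw) Ry(pitch) Rx(roll)).
In Python, from cell import * gives the robot as it stands. The module is installed in compiled form; this text tells all that it offers.
- The arm moves only by the tool apply_moves, never from a script. Its argument "deltas" is a list of rows, each a list of 3 entries, a list of its own where there are three numbers: the shift along the tool's x, y, z in units of 25 mm (1.0 is 25 mm), then the turn about the tool's z in units of 5 degrees (1.0 is 5 degrees), then the opening, from 0 (shut) to 1 (fully open). A call has 1 to 12 rows; each row is the pose to reach, as a shift and turn from the pose commanded when the call began, along the tool's axes at that moment; what a row does not reach only later rows make up. A row lasts 1/10 s, in which the tool goes at most 50 mm and 8.59 degrees, less where a joint would pass 70% of its speed; a pose out of reach is approached as far as the arm can. A call with a gripper value outside its range is refused whole. The fingers move at their own pace and stop on an object; the grip force is fixed at half the most. Time passes only in rows, so rows that repeat a pose let the fingers close. It gives the time, the measured TCP pose, the force, the opening and the grip force at its end, in the units of the state.
- read_state(): the state, without advancing time (a new reading comes with each control period).
- get_image(name): name is "side" or "top"; returns the picture (420x560x3 uint8, red, green, blue); there is no depth.
- camera_model(name): a dict with "K" (3x3 intrinsics, pixels), "pose" (4x4, takes a point from camera to world coordinates). Camera axes: x right, y down, z forward; pixel columns grow to the right and rows downward; lengths in m; the calibration is good to about 2 mm. A picture is of the moment at which its call begins. camera_model takes no time and is no camera call.
- close_job(): hands the job in; it is judged then, once.
The state is a dict: "time_s": time; "joint_pos": joint angles; "qvel": joint speeds; "effort": joint torques, N m; "eef_pos": TCP position; "tcp_rot": TCP orientation; "ft_force": force on the tool from outside, world axes, zero at the start; "moment": the same for the moment, N m; "grip_width": finger opening in m; "gripper_force": force on a finger pad.
Only numpy, scipy, OpenCV 4.12 (cv2) and the standard library are available. Lean on these libraries where they do the work, as an engineer would, in place of code of your own. Each camera call takes 0.05 s, during which the arm holds its last target. There are 200 camera calls.

## Working session

There is one attempt and no reset: what is moved stays moved. The work goes in short steps, Python scripts to look and compute and a tool call to move; the robot and the scene stay as the last step left them, time stands still between calls to the robot, and variables do not carry over. Pictures are saved under pics/ and viewed, at most 17 in all, crops included, and the job is handed in when it is done.

Besides the shell and the picture viewer there is one more tool, called after ">>>" as name(argument=value, ...), one argument or row to a line, values as JSON. apply_moves: Moves the arm, as the interface text tells. Its arguments: {"type":"object","properties":{"deltas":{"type":"array"}},"required":["deltas"]}

```bash
mkdir -p pics
python3 - <<'E'
from cell import *
import cv2,numpy as np
np.set_printoptions(precision=4,suppress=True)
for n in("side","top"):
    im=get_image(n); cv2.imwrite(f"pics/{n}0.png",im[:,:,::-1]); m=camera_model(n); print(n,m["K"],m["pose"])
print(read_state())
E
```

```text
side [[432.177    0.     275.2506]
 [  0.     432.177  213.8683]
 [  0.       0.       1.    ]] [[ 0.9899 -0.1056  0.0947  0.3085]
 [-0.1412 -0.6708  0.7281 -0.8681]
 [-0.0134 -0.7341 -0.6789  0.8751]
 [ 0.      0.      0.      1.    ]]
top [[439.5187   0.     281.1356]
 [  0.     439.5187 210.6953]
 [  0.       0.       1.    ]] [[-0.0101 -0.9946  0.1036  0.3191]
 [-0.9999  0.0097 -0.004   0.0021]
 [ 0.0029 -0.1037 -0.9946  1.2204]
 [ 0.      0.      0.      1.    ]]
{'time_s': 0.1, 'joint_pos': array([ 1.2737,  0.0528,  1.4016,  0.    ,  1.6886, -0.0703]), 'qvel': array([ 0.0007, -0.0025, -0.0041,  0.0012, -0.0004,  0.0019]), 'effort': array([  0.0019, -38.258 , -36.0988,  -0.    ,   0.0048,  -0.0001]), 'eef_pos': array([0.1179, 0.5113, 0.1939]), 'tcp_rot': array([-3.1402, -0.0001,  2.9148]), 'ft_force': array([-0.4889, -0.5797, -0.434 ]), 'moment': array([-0.0226,  0.0499,  0.0166]), 'gripper_force': 0.0, 'grip_width': 0.08553450953941641}
```

View pics/top0.png

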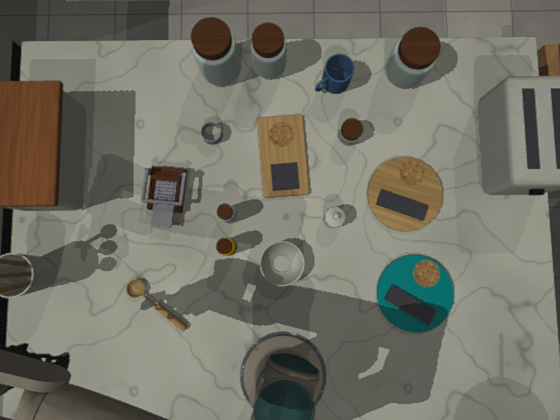

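View pics/side0.png

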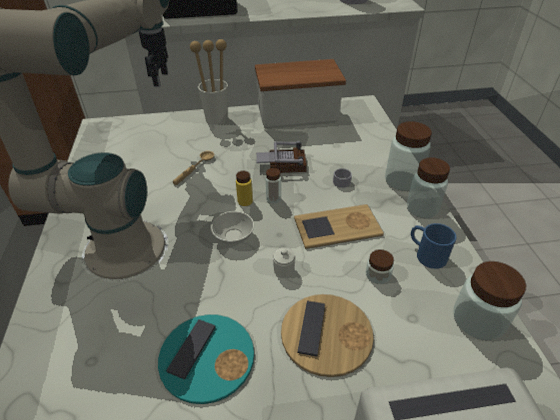

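The top view shows the round wooden board at (405,193), with its turquoise look-alike at (415,292). The rectangular board is at (284,155), the squat jar at (351,130) and the cutter at (212,132). The tall jar is at (225,212), with the yellow look-alike at (226,246). The holder is at (167,190), open downwards in the image (towards the robot), and the canister is at (335,215).

Candidates (top pixels):
- **Tall jar:** (225,212) clear or yellow (226,246). I choose the clear one.
- **Squat jar:** (351,130), or the big jars at (211,40), (268,40) and (419,45). I choose (351,130).
- **Round board:** wooden (405,193) or turquoise (415,292). I choose the wooden one.
- **Cutter:** (212,132) or the glass bowl (282,264). I choose the ring.

```bash
cat > h.py <<'E'
import cv2,numpy as np
from cell import *
np.set_printoptions(precision=4,suppress=True)
CM={n:camera_model(n) for n in("side","top")}
def ray(n,p):
    K,T=CM[n]["K"],CM[n]["pose"]; d=T[:3,:3]@np.linalg.inv(K)@[p[0],p[1],1]; return T[:3,3],d/np.linalg.norm(d)
def plane(n,p,z):
    o,d=ray(n,p); return o+d*(z-o[2])/d[2]
def tri(pt,ps):
    o1,d1=ray("top",pt);o2,d2=ray("side",ps)
    s=np.linalg.lstsq(np.c_[d1,-d2],o2-o1,rcond=None)[0]
    a,b=o1+s[0]*d1,o2+s[1]*d2; return (a+b)/2,np.linalg.norm(a-b)
def proj(n,P):
    K,T=CM[n]["K"],CM[n]["pose"]; c=K@(T[:3,:3].T@(np.array(P)-T[:3,3])); return c[:2]/c[2]
def crop(n,box,s,name,im=None):
    im=get_image(n)[:,:,::-1] if im is None else im
    x0,y0,x1,y1=box; c=cv2.resize(im[y0:y1,x0:x1],None,fx=s,fy=s,interpolation=cv2.INTER_CUBIC); cv2.imwrite("pics/"+name,c); return c
E
python3 - <<'E'
from h import *
t=cv2.imread("pics/top0.png");s=cv2.imread("pics/side0.png")
a=crop("top",(135,110,255,260),4,"a",t) if 0 else cv2.resize(t[110:260,130:250],None,fx=4,fy=4,interpolation=cv2.INTER_CUBIC)
b=cv2.resize(s[130:210,230:310],None,fx=4,fy=4,interpolation=cv2.INTER_CUBIC)
o=np.zeros((600,800,3),np.uint8);o[:600,:480]=a;o[:320,480:]=b
o[330:530,480:680]=cv2.resize(s[160:210,325:375],None,fx=4,fy=4)
cv2.imwrite("pics/c1.png",o)
def comps(n,im,box,f):
    hsv=cv2.cvtColor(im,cv2.COLOR_BGR2HSV).astype(int); x0,y0,x1,y1=box
    m=np.zeros(im.shape[:2],np.uint8); m[y0:y1,x0:x1]=f(hsv)[y0:y1,x0:x1]*255
    k,l,st,c=cv2.connectedComponentsWithStats(m)
    r=[]
    for i in range(1,k):
        if st[i,4]>40:
            cs,_=cv2.findContours((l==i).astype(np.uint8),0,2); q=max(cs,key=cv2.contourArea)
            r.append((st[i,4],c[i],cv2.minAreaRect(q)))
    print(n)
    for e in r: print("  ",e[0],e[1],np.round(e[2][0],1),np.round(e[2][1],1),round(e[2][2],1))
dark=lambda h:(h[...,2]<75)&(h[...,1]<90)
brown=lambda h:((h[...,0]<15)|(h[...,0]>172))&(h[...,1]>90)&(h[...,2]<130)
wood=lambda h:(h[...,0]>8)&(h[...,0]<25)&(h[...,1]>70)&(h[...,2]>90)
comps("rd panel t",t,(365,155,445,235),dark);comps("rd panel s",s,(280,290,380,375),dark)
comps("rc panel t",t,(255,110,312,200),dark);comps("rc panel s",s,(290,200,390,250),dark)
comps("rd board t",t,(360,150,448,240),wood);comps("rc board t",t,(250,108,315,202),wood)
comps("rd board s",s,(270,285,385,380),wood);comps("rc board s",s,(290,200,390,255),wood)
comps("sq t",t,(335,112,370,148),brown);comps("sq s",s,(360,240,400,282),brown)
comps("tall t",t,(212,200,236,225),brown);comps("tall s",s,(262,160,285,205),brown)
comps("cut t",t,(198,115,228,148),lambda h:(h[...,2]<110))
for p in[(281,132),(412,170)]: print(t[p[1]-3:p[1]+4,p[0]-3:p[0]+4].mean((0,1)))
E
```

```text
rd panel t
   794 [401.8463 204.5793] [401.9 204.6] [49.6 16. ] 19.1
rd panel s
   1027 [311.4216 328.8978] [311.4 328.5] [20.1 53.1] 9.5
rc panel t
   674 [284.5059 176.2582] [284.5 176.2] [25.9 25.9] 85.2
rc panel s
   447 [317.3468 227.1611] [317.4 227.2] [17.9 28.8] 80.5
rd board t
   3551 [405.3044 191.1019] [404.5 193.5] [73. 75.] 90.0
rc board t
   2971 [282.4305 150.8623] [282.8 155.6] [80.1 46.3] 85.2
rd board s
   4686 [330.2768 335.6641] [326.5 334. ] [80. 91.] 90.0
rc board s
   2006 [341.7527 224.6461] [338.  224.6] [32.5 84.7] 80.7
sq t
   355 [351.5324 128.8563] [351.5 128.5] [19.8 21.2] 45.0
sq s
   350 [381.0086 259.5286] [380.5 260. ] [20. 23.] 90.0
tall t
   183 [224.4645 211.235 ] [224.3 211.3] [14.8 14.1] 45.0
tall s
   191 [274.5812 170.4974] [275.  170.5] [17. 18.] 90.0
cut t
   432 [214.1319 132.5069] [213.5 133. ] [22. 27.] 90.0
[ 62.5918 100.2449 130.4898]
[ 62.1837  99.8571 129.551 ]
```

View pics/c1.png

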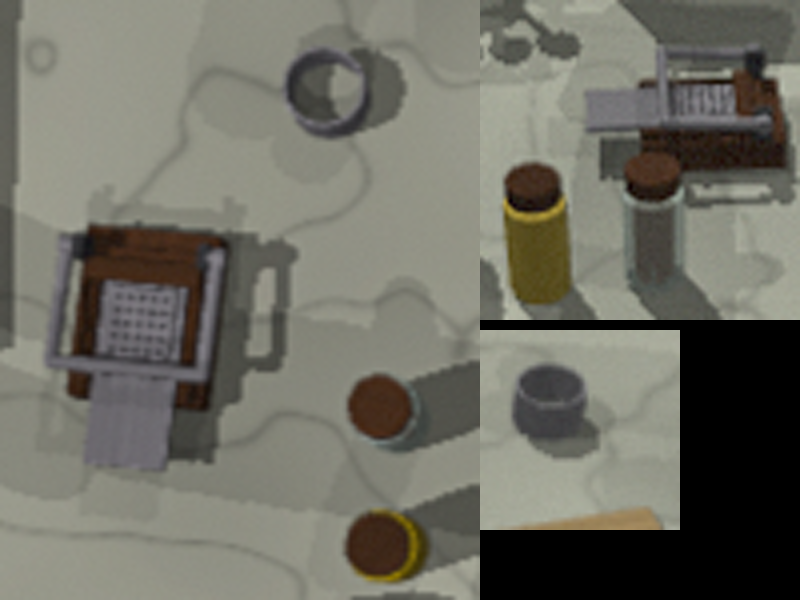

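The close crop confirms the choices: clear tall jar with its lid at about crop (380,407), and the yellow one at (380,545). The open ring is at (327,92). The bar is down, with its cross wire running from (46,360) to (208,374). The plate's front edge is at (82,464)-(164,470).

Run:
```python
from h import *
t=cv2.imread("pics/top0.png");s=cv2.imread("pics/side0.png")
T=lambda u,v:((u+.5)/4-.5+130,(v+.5)/4-.5+110)
S=lambda u,v:((u-480+.5)/4-.5+230,(v+.5)/4-.5+130)
S2=lambda u,v:((u-480+.5)/4-.5+325,(v-330+.5)/4-.5+160)
def show(n,pt,ps,z): print(n,"tri",*tri(pt,ps),"top@z",plane("top",pt,z)[:2],"side@z",plane("side",ps,z)[:2])
show("squat lid",(351.53,128.86),(381,259.9),.055)
show("tall lid",(224.46,211.24),(274.8,170.5),.096)
show("cutter mid",T(327,92),S2(549,401),.0175)
show("rd panel",(401.85,204.6),(311.4,328.8),.020)
show("rc panel",(284.5,176.25),(317.35,227.16),.012)
show("wire",T(127,367),S(663,88),.054)
show("rd board",(405,193.3),(326.5,334),.006)
show("rc board",(282.8,155.6),(338,224.6),.008)
a,b=plane("top",T(46,360),.054),plane("top",T(208,374),.054);d=a-b;print("wire yaw",np.degrees(np.arctan2(-d[0],d[1])),np.linalg.norm(d),(a+b)/2)
a,b=plane("top",T(82,466),.036),plane("top",T(164,470),.036);d=a-b;print("plate front",np.degrees(np.arctan2(-d[0],d[1])),np.linalg.norm(d),(a+b)/2)
# raised field box
a,b=plane("top",T(104,281),.04),plane("top",T(187,288),.04);d=a-b;print("field rear",np.degrees(np.arctan2(-d[0],d[1])),np.linalg.norm(d),(a+b)/2)
# rectangular corners
def mask(im,box,f):
    hsv=cv2.cvtColor(im,cv2.COLOR_BGR2HSV).astype(int);x0,y0,x1,y1=box
    m=np.zeros(im.shape[:2],np.uint8); m[y0:y1,x0:x1]=f(hsv)[y0:y1,x0:x1]*255;return m
big=lambda m:max(cv2.findContours(m,0,cv2.CHAIN_APPROX_NONE)[0],key=cv2.contourArea)
dark=lambda h:(h[...,2]<75)&(h[...,1]<90)
wood=lambda h:(h[...,0]>8)&(h[...,0]<25)&(h[...,1]>70)&(h[...,2]>90)
def rect(n,im,cam,box,f,z):
    q=big(mask(im,box,f)).reshape(-1,2); w=np.array([plane(cam,p,z)[:2] for p in q],np.float32)
    r=cv2.minAreaRect(w*1000); print(n,cam,np.round(r[0],1),np.round(r[1],1),round(r[2],2)); 
rect("rcpanel",t,"top",(255,110,312,200),dark,.012);rect("rcpanel",s,"side",(290,200,390,250),dark,.012)
rect("rcboard",t,"top",(250,108,315,202),wood,.012)
rect("rdpanel",t,"top",(365,155,445,235),dark,.022);rect("rdpanel",s,"side",(280,290,380,375),dark,.022)
for n,im,cam,box,f in[("rdboard",t,"top",(360,150,448,240),lambda h:wood(h)|dark(h)),("rdb",s,"side",(270,285,385,380),lambda h:wood(h)|dark(h))]:
    q=big(mask(im,box,f)).reshape(-1,2);w=np.array([plane(cam,p,.012)[:2] for p in q],np.float32);print(n,cv2.fitEllipse(w*1000))
# cork: more orange texture
for n,c in(("rc",(281,132)),("rd",(412,170))):
    hsv=cv2.cvtColor(t,cv2.COLOR_BGR2HSV); print(n,hsv[c[1],c[0]-18:c[0]+18].tolist()[::3])
```

```text
squat lid tri [ 0.6615 -0.1962  0.0541] 0.002420580093072579 top@z [ 0.6625 -0.1963] side@z [ 0.6598 -0.1971]
tall lid tri [0.4381 0.1419 0.1066] 0.005711112164579132 top@z [0.4363 0.1434] side@z [0.4428 0.1561]
cutter mid tri [0.6654 0.1909 0.0162] 0.0024906468219743536 top@z [0.6663 0.1906] side@z [0.6636 0.1891]
rd panel tri [ 0.4574 -0.3373  0.0115] 0.0028118955935779047 top@z [ 0.4578 -0.3351] side@z [ 0.4545 -0.3425]
rc panel tri [ 0.5411 -0.013   0.009 ] 0.001883608850905983 top@z [ 0.5415 -0.013 ] side@z [ 0.5393 -0.0161]
wire tri [0.4681 0.3181 0.0508] 0.002179973351233408 top@z [0.4688 0.3172] side@z [0.4664 0.3133]
rd board tri [ 0.4903 -0.35    0.0021] 0.002738986197343006 top@z [ 0.4911 -0.349 ] side@z [ 0.4881 -0.3523]
rc board tri [ 0.6016 -0.009   0.0059] 0.00017542257175028403 top@z [ 0.6011 -0.009 ] side@z [ 0.601 -0.011]
wire yaw -5.526070195948503 0.10880270382519049 [0.4688 0.3172 0.054 ]
plate front -3.3627030924602375 0.05538821199650149 [0.4025 0.3235 0.036 ]
field rear -5.423253253163561 0.056678027395003 [0.527  0.3095 0.04  ]
rcpanel top [541.7 -13. ] [73.2 72.1] 4.26
rcpanel side [539.1 -15.5] [73.4 70.8] 4.48
rcboard top [601.2  -9. ] [228.8 129.2] 4.24
rdpanel top [ 457.6 -334.8] [135.6  44.7] 70.03
rdpanel side [ 456.  -339.6] [138.1  44.3] 70.14
rdboard ((490.2467041015625, -346.30877685546875), (205.06582641601562, 207.6368865966797), 18.98733139038086)
rdb ((488.2088928222656, -349.69537353515625), (205.08547973632812, 206.3990478515625), 44.609840393066406)
rc [[19, 126, 138], [18, 123, 149], [17, 130, 133], [16, 129, 121], [16, 134, 122], [17, 134, 147], [16, 131, 121], [17, 133, 123], [16, 132, 145], [17, 134, 133], [17, 128, 134], [20, 118, 136]]
rd [[19, 121, 139], [19, 126, 136], [17, 131, 109], [16, 132, 122], [17, 135, 144], [17, 135, 144], [17, 131, 121], [17, 133, 128], [17, 134, 131], [17, 137, 128], [17, 125, 120], [19, 122, 128]]
```

```bash
cat >> h.py <<'E'
from scipy.spatial.transform import Rotation as Ro
def go(x,y,z,yaw):
    s=read_state(); R=Ro.from_euler("xyz",s["tcp_rot"]).as_matrix(); d=R.T@(np.array([x,y,z])-s["eef_pos"])/.025
    t=-((yaw-np.degrees(s["tcp_rot"][2])+180)%360-180)/5
    print("now",round(s["time_s"],2),s["eef_pos"],np.degrees(s["tcp_rot"]),"w",round(s["grip_width"],4),"F",s["ft_force"],"| shift",np.round(d,2),"turn",round(t,2))
E
python3 -c "
from h import *
go(.6615,-.1965,.19,77)
print(tri((224.46,211.24),(273.1,173.4)))"
```

```text
now 0.1 [0.1179 0.5113 0.1939] [-179.9186   -0.0074  167.0071] w 0.0855 F [-0.4889 -0.5797 -0.434 ] | shift [-27.55 -22.7    0.19] turn 18.0
(array([0.4361, 0.1434, 0.0956]), np.float64(0.00044651353099088483))
```

>>> apply_moves(
  deltas=[
    [[-27.6,-22.7,0],18,1],
    [[-27.6,-22.7,0],18,1],
    [[-27.6,-22.7,0],18,1],
    [[-27.6,-22.7,0],18,1],
    [[-27.6,-22.7,0],18,1],
    [[-27.6,-22.7,0],18,1],
    [[-27.6,-22.7,0],18,1],
    [[-27.6,-22.7,0],18,1],
    [[-27.6,-22.7,0],18,1],
    [[-27.6,-22.7,0],18,1],
    [[-27.6,-22.7,0],18,1],
    [[-27.6,-22.7,0],18,1],
  ],
)

```text
time_s: 1.3
eef_pos: [0.4846, 0.034, 0.1944]
tcp_rot: [-3.141, -0.0, 1.342]
ft_force: [0.6, 0.3, 1.0]
grip_width: 0.0851
gripper_force: 0.0
```

```bash
python3 -c "
from h import *
go(.6615,-.1965,.09,77)"
```

```text
now 1.3 [0.4846 0.034  0.1944] [-179.985    -0.0101   76.8637] w 0.0851 F [0.5565 0.2751 0.9619] | shift [-7.37  8.99  4.17] turn -0.03
```

>>> apply_moves(
  deltas=[
    [[-7.37,9,2.0],0,1],
    [[-7.37,9,2.0],0,1],
    [[-7.37,9,3.0],0,1],
    [[-7.37,9,3.5],0,1],
    [[-7.37,9,3.8],0,1],
    [[-7.37,9,3.8],0,1],
    [[-7.37,9,3.8],0,1],
    [[-7.37,9,3.8],0,1],
    [[-7.37,9,3.8],0,1],
    [[-7.37,9,3.8],0,1],
  ],
)

```text
time_s: 2.3
eef_pos: [0.6621, -0.193, 0.1022]
tcp_rot: [3.138, 0.0, 1.345]
ft_force: [-0.0, -0.8, 0.4]
grip_width: 0.0855
gripper_force: 0.0
```

Run:
```python
from h import *
go(.6615,-.1965,.006,77)
t=get_image("top")[:,:,::-1]; s=get_image("side")[:,:,::-1]
o=np.hstack([cv2.resize(t[90:170,300:400],(400,320),interpolation=2),cv2.resize(s[200:300,330:430],(400,400),interpolation=2)[:320]])
cv2.imwrite("pics/c2.png",o)
P=read_state()["eef_pos"]; print(proj("top",P),proj("side",P))
```

```text
now 2.3 [ 0.6621 -0.193   0.1022] [179.8113   0.0025  77.0879] w 0.0855 F [-0.0034 -0.8326  0.4236] | shift [-0.14 -0.01  3.85] turn 0.02
[353.261  123.8348] [384.3332 245.7804]
```

View pics/c2.png

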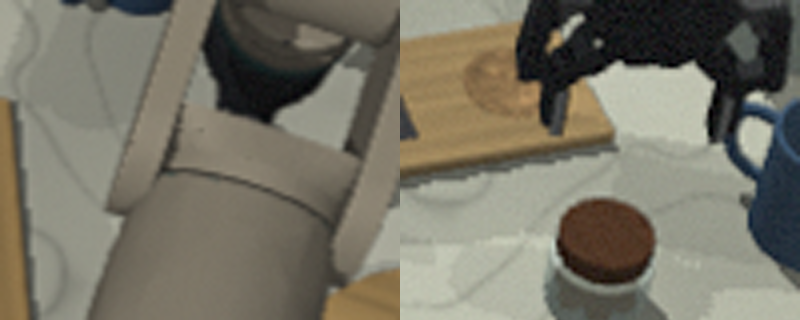

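The side crop shows the open fingers at about (555,125) and (720,135), above the brown lid at (605,240). I'll check their midpoint against the projection.

Run:
```python
from h import *
P=read_state()["eef_pos"];y=np.radians(77);ty=np.array([np.sin(y),-np.cos(y),0])
for z in(.013,.01):
  for d in(-.057,-.0427,.0427,.057): print(d,z,((proj("side",P+ty*d+[0,0,z])-[330,200])*4+[400,0]).round(0))
for z in (.064,.046): print("lid",((proj("side",[.6615,-.1965,z])-[330,200])*4+[400,0]).round(0))
```

```text
-0.057 0.013 [525. 163.]
-0.0427 0.013 [549. 165.]
0.0427 0.013 [693. 172.]
0.057 0.013 [717. 173.]
-0.057 0.01 [524. 167.]
-0.0427 0.01 [548. 168.]
0.0427 0.01 [692. 176.]
0.057 0.01 [716. 177.]
lid [609. 229.]
lid [604. 248.]
```

Run:
```python
from h import *
go(.6615,-.1965,.006,77)
s=get_image("side")[:,:,::-1]; go(.6615,-.1965,.006,77)
o=cv2.resize(s[200:300,345:445],(600,600),interpolation=2)
P=read_state()["eef_pos"];y=np.radians(77);ty=np.array([np.sin(y),-np.cos(y),0])
for d in(-.057,-.0427,.0427,.057):
    for z in(.013,.04): cv2.circle(o,tuple(int(v) for v in ((proj("side",P+ty*d+[0,0,z])-[345,200])*6+3)),3,(0,0,255),-1)
cv2.imwrite("pics/c3.png",o)
```

```text
now 2.4 [ 0.662  -0.1931  0.102 ] [179.8281   0.0095  77.0812] w 0.0853 F [ 0.1168 -0.4332 -0.5479] | shift [-0.14 -0.    3.84] turn 0.02
now 2.45 [ 0.662  -0.1933  0.1016] [179.8593   0.0083  77.0704] w 0.0854 F [-0.2778  0.8519  0.3557] | shift [-0.13  0.    3.82] turn 0.01
```

View pics/c3.png

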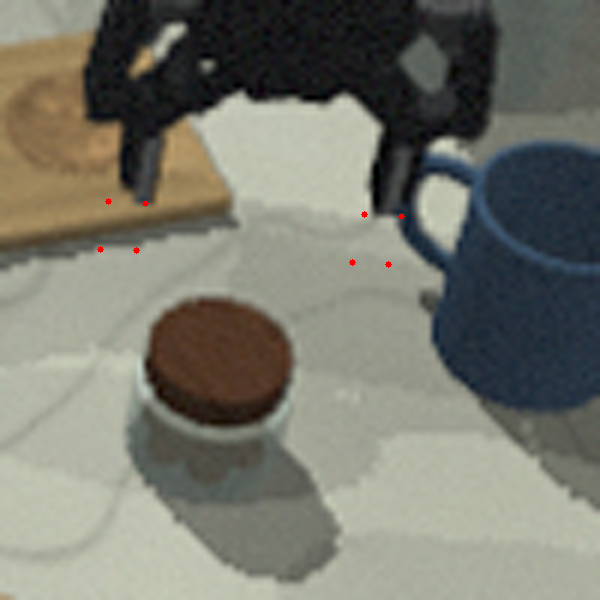

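The observed tips (122-158,203) and (373-410,213) are higher in the image than the predictions (100-136,250) and (352-388,263). I'll close the fingers here and check again.

>>> apply_moves(
  deltas=[
    [[0,0,0],0,0],
    [[0,0,0],0,0],
    [[0,0,0],0,0],
    [[0,0,0],0,0],
    [[0,0,0],0,0],
    [[0,0,0],0,0],
    [[0,0,0],0,0],
    [[0,0,0],0,0],
  ],
)

```text
time_s: 3.25
eef_pos: [0.6617, -0.1941, 0.0996]
tcp_rot: [-3.142, -0.0, 1.344]
ft_force: [0.3, -0.5, 0.6]
grip_width: -0.0001
gripper_force: 0.0
```

Run:
```python
from h import *
s=get_image("side")[:,:,::-1]; go(.6615,-.1965,.006,77)
o=cv2.resize(s[200:300,345:445],(600,600),interpolation=2)
P=read_state()["eef_pos"]
for z in(0,.02): cv2.circle(o,tuple(int(v) for v in ((proj("side",P+[0,0,z])-[345,200])*6+3)),3,(0,0,255),-1)
s0=cv2.imread("pics/side0.png"); q=cv2.resize(s0[30:130,110:210],(300,300),interpolation=2)
for z in(0,.013): cv2.circle(q,tuple(int(v) for v in ((proj("side",np.array([.1179,.5113,.1939+z]))-[110,30])*3+1)),2,(0,0,255),-1)
o=np.hstack([o[:300],q]); cv2.imwrite("pics/c4.png",o[:, :])
```

```text
now 3.3 [ 0.6616 -0.1941  0.0997] [-179.9958   -0.0052   77.0017] w -0.0002 F [-0.407   0.3149  0.8043] | shift [-0.09  0.02  3.75] turn 0.0
```

View pics/c4.png

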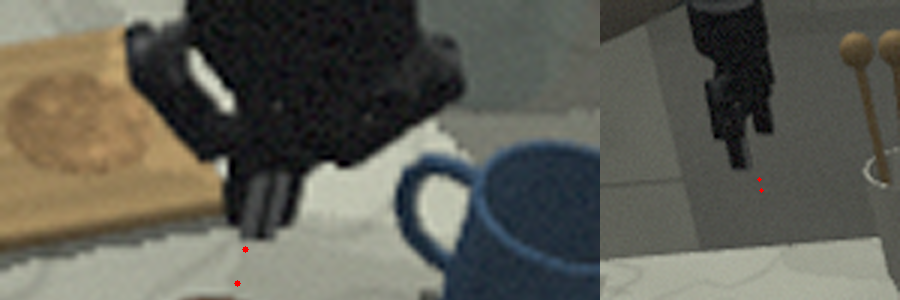

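Closed, the tip is at crop (260,240) but projects to (237,283), so robot and camera disagree by several pixels. I'll settle it by touching the counter at a free spot.

>>> apply_moves(
  deltas=[
    [[-0.75,-3.9,0],0,0],
    [[-0.75,-3.9,0],0,0],
    [[-0.75,-3.9,0],0,0],
    [[-0.75,-3.9,1],0,0],
    [[-0.75,-3.9,2],0,0],
    [[-0.75,-3.9,2.8],0,0],
    [[-0.75,-3.9,2.8],0,0],
    [[-0.75,-3.9,2.8],0,0],
    [[-0.75,-3.9,2.8],0,0],
  ],
)

```text
time_s: 4.2
eef_pos: [0.5636, -0.1909, 0.0316]
tcp_rot: [3.139, 0.0, 1.344]
ft_force: [-1.2, -0.5, 0.7]
grip_width: 0.0001
gripper_force: 0.0
```

```bash
cat >> h.py <<'E'
def tipview(name,r=35,k=8):
    s=get_image("side")[:,:,::-1]; P=read_state()["eef_pos"]; c=proj("side",P); u,v=(c-r).astype(int)
    o=cv2.resize(s[v:v+2*r,u:u+2*r],None,fx=k,fy=k,interpolation=2); cv2.circle(o,tuple(int(a) for a in (c-[u,v])*k+k/2),3,(0,0,255),-1)
    cv2.imwrite("pics/"+name,o); print("P",P,"c",c,"crop origin",u,v,"k",k)
E
python3 - <<'E'
from h import *
go(.56,-.19,.0,77); tipview("c5.png")
E
```

```text
now 4.2 [ 0.5636 -0.1909  0.0316] [179.8312   0.0221  77.0099] w 0.0001 F [-1.1513 -0.5129  0.7407] | shift [ 0.   -0.15  1.26] turn 0.0
P [ 0.5636 -0.1908  0.0315] c [341.9148 268.625 ] crop origin 306 233 k 8
```

View pics/c5.png

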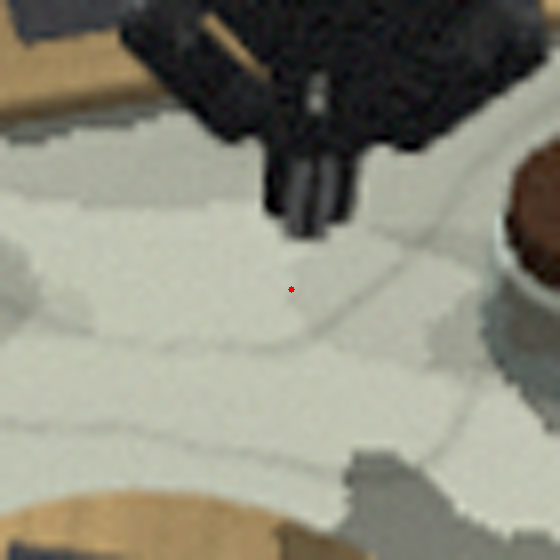

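The tip sits at crop (308,238), against a predicted (291,289). Next I lower it gently until it touches.

>>> apply_moves(
  deltas=[
    [[0,0,0.2],0,0],
    [[0,0,0.4],0,0],
    [[0,0,0.6],0,0],
    [[0,0,0.8],0,0],
    [[0,0,0.9],0,0],
    [[0,0,1.0],0,0],
    [[0,0,1.05],0,0],
    [[0,0,1.1],0,0],
    [[0,0,1.1],0,0],
  ],
)

```text
time_s: 5.15
eef_pos: [0.5624, -0.1904, 0.0021]
tcp_rot: [-3.142, -0.0, 1.344]
ft_force: [-0.2, 0.2, -0.1]
grip_width: -0.0001
gripper_force: 0.0
```

Run:
```python
from h import *
go(.56,-.19,.0,77)
s=get_image("side")[:,:,::-1]
c=proj("side",read_state()["eef_pos"]); print(c)
g=cv2.cvtColor(s,cv2.COLOR_BGR2GRAY)
u,v=int(c[0]),int(c[1])
m=np.zeros_like(g); m[v-40:v+15,u-14:u+14]=(g[v-40:v+15,u-14:u+14]<70)*255
for r in range(v-25,v+12): 
    w=np.where(m[r])[0]; print(r,(w.min(),w.max()) if len(w) else None,end="; ")
```

```text
now 5.15 [ 0.5624 -0.1904  0.0021] [-179.9952   -0.0038   77.0069] w -0.0001 F [-0.187   0.2237 -0.0646] | shift [-0.   -0.1   0.08] turn 0.0
[340.4249 275.9521]
250 (np.int64(326), np.int64(353)); 251 (np.int64(326), np.int64(353)); 252 (np.int64(326), np.int64(353)); 253 (np.int64(327), np.int64(353)); 254 (np.int64(328), np.int64(353)); 255 (np.int64(329), np.int64(353)); 256 (np.int64(330), np.int64(353)); 257 (np.int64(331), np.int64(353)); 258 (np.int64(332), np.int64(353)); 259 (np.int64(338), np.int64(350)); 260 (np.int64(338), np.int64(348)); 261 (np.int64(338), np.int64(348)); 262 (np.int64(338), np.int64(348)); 263 (np.int64(338), np.int64(347)); 264 (np.int64(338), np.int64(347)); 265 (np.int64(338), np.int64(347)); 266 (np.int64(338), np.int64(347)); 267 (np.int64(338), np.int64(347)); 268 (np.int64(340), np.int64(343)); 269 (np.int64(340), np.int64(343)); 270 None; 271 None; 272 None; 273 None; 274 None; 275 None; 276 None; 277 None; 278 None; 279 None; 280 None; 281 None; 282 None; 283 None; 284 None; 285 None; 286 None;
```

>>> apply_moves(
  deltas=[
    [[0,0,0.05],0,0],
    [[0,0,0.1],0,0],
    [[0,0,0.13],0,0],
    [[0,0,0.13],0,0],
  ],
)

```text
time_s: 5.6
eef_pos: [0.5623, -0.1904, -0.0013]
tcp_rot: [-3.141, -0.0, 1.344]
ft_force: [-0.6, -0.7, -0.8]
grip_width: 0.0005
gripper_force: 0.0
```

>>> apply_moves(
  deltas=[
    [[0,0,0.08],0,0],
    [[0,0,0.12],0,0],
    [[0,0,0.16],0,0],
    [[0,0,0.16],0,0],
  ],
)

```text
time_s: 6.0
eef_pos: [0.5623, -0.1904, -0.0053]
tcp_rot: [-3.141, -0.0, 1.344]
ft_force: [0.3, 0.6, -0.8]
grip_width: -0.0002
gripper_force: 0.0
```

>>> apply_moves(
  deltas=[
    [[0,0,0.08],0,0],
    [[0,0,0.12],0,0],
    [[0,0,0.16],0,0],
    [[0,0,0.16],0,0],
  ],
)

```text
time_s: 6.4
eef_pos: [0.5624, -0.1904, -0.0093]
tcp_rot: [-3.141, -0.0, 1.344]
ft_force: [0.5, -0.9, -0.2]
grip_width: -0.0001
gripper_force: 0.0
```

>>> apply_moves(
  deltas=[
    [[0,0,0.08],0,0],
    [[0,0,0.12],0,0],
    [[0,0,0.16],0,0],
    [[0,0,0.16],0,0],
  ],
)

```text
time_s: 6.8
eef_pos: [0.5623, -0.1904, -0.0133]
tcp_rot: [-3.141, -0.0, 1.344]
ft_force: [-0.1, 0.5, -0.7]
grip_width: -0.0002
gripper_force: 0.0
```

>>> apply_moves(
  deltas=[
    [[0,0,0.04],0,0],
    [[0,0,0.08],0,0],
    [[0,0,0.1],0,0],
    [[0,0,0.1],0,0],
  ],
)

```text
time_s: 7.2
eef_pos: [0.5624, -0.1904, -0.0157]
tcp_rot: [-3.141, -0.0, 1.344]
ft_force: [-0.2, -0.4, 0.5]
grip_width: -0.0003
gripper_force: 0.0
```

>>> apply_moves(
  deltas=[
    [[0,0,0.04],0,0],
    [[0,0,0.08],0,0],
    [[0,0,0.1],0,0],
    [[0,0,0.1],0,0],
  ],
)

```text
time_s: 7.6
eef_pos: [0.5624, -0.1904, -0.0182]
tcp_rot: [-3.141, -0.0, 1.344]
ft_force: [0.3, 0.2, -0.1]
grip_width: -0.0003
gripper_force: 0.0
```

Run:
```python
from h import *
tipview("c6.png",30,8)
```

```text
P [ 0.5624 -0.1904 -0.0181] c [339.6916 280.9304] crop origin 309 250 k 8
```

View pics/c6.png

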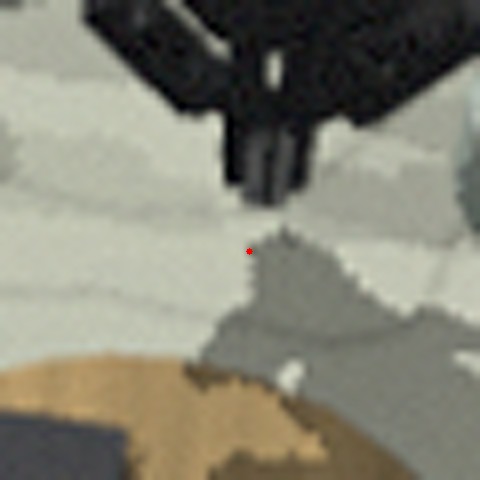

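Tip at crop (265,205), with its shadow tip at (285,232), so it is still just clear of the counter. The reported TCP height is clearly wrong, by about 25 mm. I'll keep lowering it in small steps.

>>> apply_moves(
  deltas=[
    [[0,0,0.04],0,0],
    [[0,0,0.08],0,0],
    [[0,0,0.12],0,0],
    [[0,0,0.12],0,0],
  ],
)

```text
time_s: 8.05
eef_pos: [0.5623, -0.1904, -0.0213]
tcp_rot: [-3.141, -0.0, 1.344]
ft_force: [-0.6, -0.3, -0.8]
grip_width: -0.0
gripper_force: 0.0
```

>>> apply_moves(
  deltas=[
    [[0,0,0.04],0,0],
    [[0,0,0.08],0,0],
    [[0,0,0.08],0,0],
  ],
)

```text
time_s: 8.35
eef_pos: [0.5624, -0.1904, -0.0233]
tcp_rot: [-3.141, -0.0, 1.344]
ft_force: [-0.3, -0.1, -0.6]
grip_width: -0.0002
gripper_force: 0.0
```

>>> apply_moves(
  deltas=[
    [[0,0,0.04],0,0],
    [[0,0,0.08],0,0],
    [[0,0,0.08],0,0],
  ],
)

```text
time_s: 8.65
eef_pos: [0.5623, -0.1904, -0.0253]
tcp_rot: [-3.141, -0.0, 1.344]
ft_force: [0.7, 0.4, 0.1]
grip_width: 0.0001
gripper_force: 0.0
```

>>> apply_moves(
  deltas=[
    [[0,0,0.04],0,0],
    [[0,0,0.06],0,0],
    [[0,0,0.06],0,0],
  ],
)

```text
time_s: 8.95
eef_pos: [0.5624, -0.1904, -0.0267]
tcp_rot: [-3.141, -0.0, 1.344]
ft_force: [-0.2, 0.3, 0.4]
grip_width: -0.0002
gripper_force: 0.0
```

>>> apply_moves(
  deltas=[
    [[0,0,0.04],0,0],
    [[0,0,0.06],0,0],
    [[0,0,0.06],0,0],
  ],
)

```text
time_s: 9.25
eef_pos: [0.5624, -0.1904, -0.0282]
tcp_rot: [-3.141, -0.0, 1.344]
ft_force: [-0.4, 0.7, 0.0]
grip_width: -0.0004
gripper_force: 0.0
```

>>> apply_moves(
  deltas=[
    [[0,0,0.04],0,0],
    [[0,0,0.06],0,0],
    [[0,0,0.06],0,0],
  ],
)

```text
time_s: 9.55
eef_pos: [0.5624, -0.1904, -0.0297]
tcp_rot: [-3.141, -0.0, 1.344]
ft_force: [0.0, -0.4, 0.5]
grip_width: -0.0001
gripper_force: 0.0
```

Run:
```python
from h import *
P=read_state();print(P["eef_pos"],P["ft_force"],P["joint_pos"])
s=get_image("side")
g=cv2.cvtColor(s,cv2.COLOR_RGB2GRAY); print(g[262:292,330:352:1])
```

```text
[ 0.5624 -0.1904 -0.0297] [ 0.024  -0.3505  0.5404] [-0.3887  0.4262  1.4274  0.0001  1.2882 -0.1619]
[[ 25  35  32  39  21  34  37  30  30  22  19  62 134 145  22  22  26  16
   21  19  21  20]
 [ 30  26  25  28  29  27  37  22  37  20  27  43  89 105  13  18  24  19
   28  33  26  26]
 [ 20  22  18  29  29  29  21  28  22  25  32  14  27  40  31  25  21  19
   27  20  33  26]
 [ 20  19  28  27  22  27  17  23  19  28  23  17  21  31  24  33  33  30
   22  32  35  22]
 [ 74   0  13  14  31  46  12  20  29  28  17  25  18  19  23  24  19  28
   28  18  16  14]
 [165 121  89 114 174 160  84  21  20  28  30  21  22  11  31  28  25  30
   14  30  47  37]
 [196 183 173 182 205 194 128  14  20  34  18  23  23  31  22  23  25  16
   82 163 161 148]
 [191 197 199 196 198 193 143  15  20  29  43  47  28  46  43  26  16  68
  148 192 183 171]
 [183 187 187 194 197 192 115  19  16  40  71  66  41  54  68  39  19  75
  146 169 168 174]
 [180 183 191 196 195 184  98  11  28  38  77  68  36  63  73  37  17  76
  145 148 151 163]
 [182 181 187 193 193 188  98   6  23  44  79  68  28  62  68  43  2
[... 1092 characters left out ...]
1 121 125 123 120 121 126 120
  120 121 120 129]
 [194 193 192 190 193 195 189 145 115 119 120 122 123 119 121 125 123 123
  125 118 124 121]
 [194 194 193 195 189 150 146 114 120 123 125 123 122 121 125 122 123 121
  124 123 124 120]
 [194 189 195 195 180 117 117 122 122 120 119 120 121 125 124 122 123 119
  126 123 123 123]
 [176 185 187 180 145 113 123 119 124 121 121 124 124 120 125 124 122 122
  125 122 123 121]
 [184 185 175 133 114 114 109 116 114 115 117 120 122 122 119 119 121 125
  121 122 119 126]
 [194 191 176 110 118 114 115 115 115 108 114 111 112 115 120 121 123 124
  122 122 121 122]
 [196 197 188 118 122 121 121 119 120 117 117 116 111 109 108 108 115 112
  111 118 116 119]]
```

>>> apply_moves(
  deltas=[
    [[0,0,0.04],0,0],
    [[0,0,0.06],0,0],
    [[0,0,0.06],0,0],
  ],
)

```text
time_s: 9.9
eef_pos: [0.5624, -0.1904, -0.0312]
tcp_rot: [-3.141, -0.0, 1.344]
ft_force: [0.2, -0.1, -0.3]
grip_width: 0.0001
gripper_force: 0.0
```

Run:
```python
from h import *
P=read_state();print(P["eef_pos"],P["ft_force"])
print(plane("side",(341.5,278.5),0),plane("side",(341.5,275),0))
```

```text
[ 0.5624 -0.1904 -0.0312] [ 0.1657 -0.1222 -0.2964]
[ 0.5638 -0.1972  0.    ] [ 0.5667 -0.1861  0.    ]
```

>>> apply_moves(
  deltas=[
    [[0,0,0.04],0,0],
    [[0,0,0.06],0,0],
    [[0,0,0.06],0,0],
  ],
)

```text
time_s: 10.2
eef_pos: [0.5624, -0.1904, -0.0327]
tcp_rot: [-3.141, -0.0, 1.344]
ft_force: [0.9, 1.0, -0.3]
grip_width: 0.0001
gripper_force: 0.0
```

>>> apply_moves(
  deltas=[
    [[0,0,0.04],0,0],
    [[0,0,0.06],0,0],
    [[0,0,0.06],0,0],
  ],
)

```text
time_s: 10.5
eef_pos: [0.5624, -0.1904, -0.0342]
tcp_rot: [-3.141, -0.0, 1.344]
ft_force: [-0.9, -0.0, -0.1]
grip_width: -0.0001
gripper_force: 0.0
```

Run:
```python
from h import *
P=read_state();print(P["eef_pos"],P["ft_force"],P["effort"])
s=get_image("side")
g=cv2.cvtColor(s,cv2.COLOR_RGB2GRAY); print(g[274:290,334:352:1])
```

```text
[ 0.5624 -0.1904 -0.0342] [-0.9386 -0.0413 -0.0764] [ -0.0031 -48.7515 -31.7452   0.0002  -0.0123   0.0001]
[[183 173  87  20  38  61  73  55  32  75  67  13  41 106 160 161 161 161]
 [175 168  90   6  32  68  72  46  45  69  62  24  58 131 162 162 158 160]
 [167 161  83   3  34  65  71  32  46  73  53  22  71 143 161 161 160 161]
 [175 177 153 109  65  73  68  29  55  70  46  34  97 170 172 166 165 158]
 [182 182 184 162  82  72  68  34  60  76  81  89 102 145 178 171 171 170]
 [180 177 183 173  94  70  68  37  65  79  97 100  96 103 130 142 172 170]
 [192 189 191 180 110 106  93  91  89  93  96 102  98  95  92 120 179 189]
 [193 196 199 185 118 122 117 120 116 118 113 117 113 115 113 123 160 201]
 [196 197 199 186 120 120 122 122 123 126 125 124 122 126 123 121 126 168]
 [194 196 190 149 119 122 126 123 123 121 122 124 121 120 122 119 123 129]
 [198 189 144 116 125 122 121 124 121 123 122 123 123 122 121 121 123 122]
 [199 184 118 118 123 126 121 126 122 120 124 122 123 124 125 123 120 123]
 [188 146 115 121 122 121 120 125 122 120 125 121 124 119 121 123 121 120]
 [146 117 119 120 122 121 122 120 122 122 124 118 122 123 126 122 123 121]
 [115 121 122 122 121 121 122 125 120 125 123 122 119 123 121 123 122 123]
 [116 113 114 114 116 116 119 118 122 119 122 123 122 123 124 125 120 123]]
```

>>> apply_moves(
  deltas=[
    [[0,0,0.03],0,0],
    [[0,0,0.06],0,0],
    [[0,0,0.06],0,0],
  ],
)

```text
time_s: 10.85
eef_pos: [0.5624, -0.1904, -0.0357]
tcp_rot: [-3.141, -0.0, 1.344]
ft_force: [0.3, 0.0, -0.8]
grip_width: 0.0002
gripper_force: 0.0
```

>>> apply_moves(
  deltas=[
    [[0,0,0.03],0,0],
    [[0,0,0.06],0,0],
    [[0,0,0.06],0,0],
  ],
)

```text
time_s: 11.15
eef_pos: [0.5626, -0.1905, -0.0365]
tcp_rot: [3.141, -0.0, 1.344]
ft_force: [-3.7, 0.4, 5.4]
grip_width: -0.0001
gripper_force: 2.4
```

>>> apply_moves(
  deltas=[
    [[0,0,0.03],0,0],
    [[0,0,0.06],0,0],
    [[0,0,0.06],0,0],
  ],
)

```text
time_s: 11.45
eef_pos: [0.5627, -0.1905, -0.0366]
tcp_rot: [3.141, 0.0, 1.344]
ft_force: [-8.4, 2.7, 14.8]
grip_width: -0.0004
gripper_force: 7.3
```

Run:
```python
from h import *
def tool(y): y=np.radians(y);return np.array([np.cos(y),np.sin(y),0]),np.array([np.sin(y),-np.cos(y),0])
tx,ty=tool(77)
for P,ob in(((.6617,-.1941,.0996),(387.8,239.5)),((.5636,-.1908,.0315),(344,262.3)),((.5627,-.1905,-.0363),(341.5,280))):
    Q=np.array(P)+[0,0,.0363]-.011*tx
    print(proj("side",Q),ob,"xy err at known z",plane("side",ob,Q[2])-Q)
tx,ty=tool(167); Q=np.array([.1179,.5113,.1939+.0363+.013])-.05*ty; print(proj("side",Q),(155.7,85.5),plane("side",(155.7,85.5),Q[2])-Q)
```

```text
[387.0616 239.656 ] (387.8, 239.5) xy err at known z [0.0019 0.0002 0.    ]
[343.3904 262.4621] (344, 262.3) xy err at known z [ 0.0016  0.0003 -0.    ]
[340.5296 279.8812] (341.5, 280) xy err at known z [ 0.0023 -0.0007 -0.    ]
[156.3479  86.1888] (155.7, 85.5) [-0.0023  0.0052 -0.    ]
```

Contact came at a reported z of -0.0363. The tool frame therefore reads 36 mm low in z, and x and y agree within 2 mm at three poses. I'll add this correction to the helper.

```bash
sed -i 's/(np.array(\[x,y,z\])-s\["eef_pos"\])/(np.array([x,y,z-.0363])-s["eef_pos"])/' h.py; python3 -c "
from h import *
go(.6605,-.197,.12,77)"
```

```text
now 11.45 [ 0.5627 -0.1905 -0.0366] [179.9876   0.0036  77.0091] w -0.0004 F [-8.4254  2.7173 14.7989] | shift [ 0.63  3.87 -4.81] turn 0.0
```

>>> apply_moves(
  deltas=[
    [[0,0,-2],0,0],
    [[0,0,-4],0,1],
    [[0,0.5,-4.8],0,1],
    [[0.3,2,-4.8],0,1],
    [[0.63,3.9,-4.8],0,1],
    [[0.63,3.9,-4.8],0,1],
    [[0.63,3.9,-4.8],0,1],
    [[0.63,3.9,-4.8],0,1],
    [[0.63,3.9,-4.8],0,1],
  ],
)

```text
time_s: 12.35
eef_pos: [0.6605, -0.1972, 0.083]
tcp_rot: [3.14, 0.0, 1.344]
ft_force: [-0.7, -0.2, 0.1]
grip_width: 0.0855
gripper_force: 0.0
```

```bash
python3 -c "
from h import *
go(.6605,-.197,.008,77)"
```

```text
now 12.35 [ 0.6605 -0.1972  0.083 ] [179.9022   0.0089  76.9791] w 0.0855 F [-0.7421 -0.1945  0.1325] | shift [ 0.01 -0.01  4.45] turn -0.0
```

>>> apply_moves(
  deltas=[
    [[0,0,1.2],0,1],
    [[0,0,2.4],0,1],
    [[0,0,3.4],0,1],
    [[0,0,4.2],0,1],
    [[0,0,4.45],0,1],
    [[0,0,4.45],0,1],
    [[0,0,4.45],0,0.5],
    [[0,0,4.45],0,0.5],
    [[0,0,4.45],0,0.5],
    [[0,0,4.45],0,0.5],
    [[0,0,4.45],0,0.5],
  ],
)

```text
time_s: 13.45
eef_pos: [0.6623, -0.1975, -0.027]
tcp_rot: [3.138, 0.0, 1.344]
ft_force: [0.1, -0.1, 6.7]
grip_width: 0.0651
gripper_force: 67.9
```

```bash
python3 -c "
from h import *
go(.547,-.368,.10,77)"
```

```text
now 13.45 [ 0.6623 -0.1975 -0.027 ] [179.7815   0.0261  77.0051] w 0.0651 F [ 0.1011 -0.0607  6.6596] | shift [-7.68 -2.95 -3.63] turn 0.0
```

>>> apply_moves(
  deltas=[
    [[0,0,-0.8],0,0.5],
    [[0,0,-1.6],0,0.5],
    [[-0.7,-0.3,-2.2],0,0.5],
    [[-1.8,-0.7,-2.4],0,0.5],
    [[-3.2,-1.2,-2.4],0,0.5],
    [[-4.6,-1.8,-2.4],0,0.5],
    [[-6,-2.3,-2.4],0,0.5],
    [[-7,-2.7,-2.4],0,0.5],
    [[-7.6,-2.9,-2.4],0,0.5],
    [[-7.7,-2.95,-2.4],0,0.5],
    [[-7.7,-2.95,-2.4],0,0.5],
    [[-7.7,-2.95,-2.4],0,0.5],
  ],
)

```text
time_s: 14.65
eef_pos: [0.5468, -0.3667, 0.0301]
tcp_rot: [3.141, -0.001, 1.346]
ft_force: [-0.0, -0.2, -2.5]
grip_width: 0.0646
gripper_force: 67.1
```

```bash
python3 -c "
from h import *
go(.548,-.3695,.021,77)"
```

```text
now 14.65 [ 0.5468 -0.3667  0.0301] [179.9921  -0.0305  77.0958] w 0.0646 F [-0.0405 -0.2141 -2.4569] | shift [-0.1   0.07  1.82] turn 0.02
```

>>> apply_moves(
  deltas=[
    [[-0.1,0.05,0.6],0,0.5],
    [[-0.1,0.05,1.2],0,0.5],
    [[-0.1,0.05,1.6],0,0.5],
    [[-0.1,0.05,1.8],0,0.5],
    [[-0.1,0.05,1.8],0,0.5],
    [[-0.1,0.05,1.8],0,0.5],
    [[-0.1,0.05,1.8],0,0.5],
  ],
)

```text
time_s: 15.35
eef_pos: [0.5467, -0.3705, -0.0149]
tcp_rot: [3.142, -0.0, 1.344]
ft_force: [-0.6, 2.4, 2.2]
grip_width: 0.0643
gripper_force: 67.3
```

```bash
python3 -c "
from h import *
go(.548,-.3695,.15,77)"
```

```text
now 15.35 [ 0.5467 -0.3705 -0.0149] [179.9947  -0.0213  77.02  ] w 0.0643 F [-0.6285  2.3909  2.1645] | shift [ 0.05  0.04 -5.14] turn 0.0
```

>>> apply_moves(
  deltas=[
    [[0,0,0],0,1],
    [[0,0,0],0,1],
    [[0,0,0],0,1],
    [[0,0,0],0,1],
    [[0,0,-1],0,1],
    [[0,0,-3],0,1],
    [[0,0,-5],0,1],
    [[0,0,-6.5],0,1],
    [[0,0,-7],0,1],
    [[0,0,-7],0,1],
  ],
)

```text
time_s: 16.35
eef_pos: [0.5473, -0.3714, 0.1627]
tcp_rot: [3.137, 0.002, 1.344]
ft_force: [0.5, 0.0, 0.1]
grip_width: 0.0855
gripper_force: 0.0
```

```bash
python3 -c "
from h import *
go(.4685,.317,.16,84.7)"
```

```text
now 16.35 [ 0.5473 -0.3714  0.1627] [179.7524   0.1071  77.0042] w 0.0855 F [0.5053 0.036  0.0974] | shift [26.12 -9.27  1.47] turn -1.54
```

>>> apply_moves(
  deltas=[
    [[26.1,-9.3,0],-1.5,0.5],
    [[26.1,-9.3,0],-1.5,0.5],
    [[26.1,-9.3,0],-1.5,0.5],
    [[26.1,-9.3,0],-1.5,0.5],
    [[26.1,-9.3,0],-1.5,0.5],
    [[26.1,-9.3,0],-1.5,0.5],
    [[26.1,-9.3,0],-1.5,0.5],
    [[26.1,-9.3,0],-1.5,0.5],
    [[26.1,-9.3,0],-1.5,0.5],
    [[26.1,-9.3,0],-1.5,0.5],
    [[26.1,-9.3,0],-1.5,0.5],
    [[26.1,-9.3,0],-1.5,0.5],
  ],
)

```text
time_s: 17.55
eef_pos: [0.4757, 0.2268, 0.1573]
tcp_rot: [-3.138, 0.002, 1.475]
ft_force: [2.1, -0.3, -0.9]
grip_width: 0.0426
gripper_force: 0.0
```

```bash
python3 -c "
from h import *
go(.4685,.317,.09,84.7)
t=get_image('top')[:,:,::-1];s=get_image('side')[:,:,::-1]
o=np.zeros((600,800,3),np.uint8)
o[:400,:400]=cv2.resize(t[145:245,355:455],(400,400),interpolation=2);o[:480,400:]=cv2.resize(s[270:390,280:380],(400,480),interpolation=2)
cv2.imwrite('pics/c7.png',o)"
```

```text
now 17.55 [0.4757 0.2268 0.1573] [-179.7871    0.1093   84.4994] w 0.0426 F [ 2.1042 -0.2524 -0.9485] | shift [ 3.57 -0.62  4.14] turn -0.04
```

View pics/c7.png

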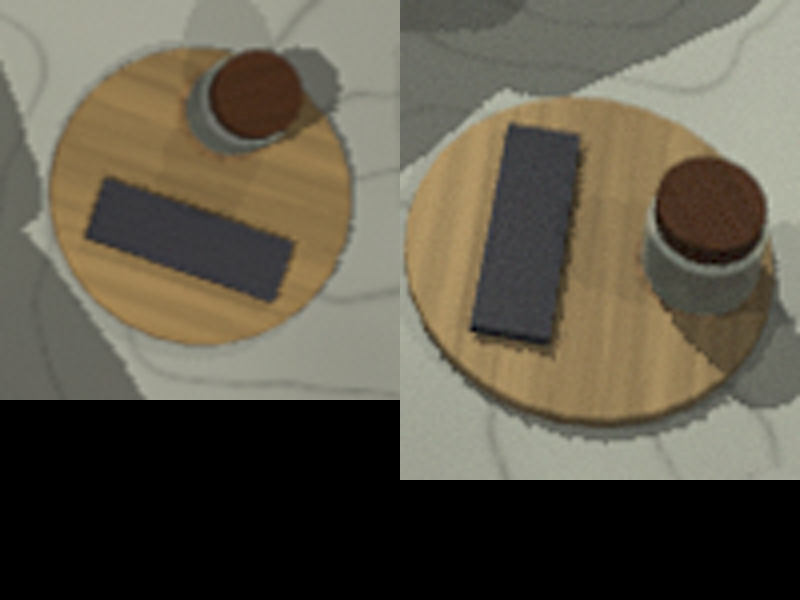

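The squat jar is upright on the cork, with its lid at top-crop (256,95) and side-crop (711,210). The panel is clear. I'll measure the offset in each camera.

```bash
cat >> h.py <<'E'
def lid(n,box,z,im=None):
    im=get_image(n)[:,:,::-1] if im is None else im
    h=cv2.cvtColor(np.ascontiguousarray(im),cv2.COLOR_BGR2HSV).astype(int); x0,y0,x1,y1=box
    m=np.zeros(h.shape[:2],np.uint8); m[y0:y1,x0:x1]=((((h[...,0]<15)|(h[...,0]>172))&(h[...,1]>90)&(h[...,2]<105))*255)[y0:y1,x0:x1]
    q=cv2.convexHull(max(cv2.findContours(m,0,2)[0],key=cv2.contourArea)); M=cv2.moments(q); c=(M["m10"]/M["m00"],M["m01"]/M["m00"])
    return c,M["m00"],plane(n,c,z)[:2]
E
python3 -c "
from h import *
print(lid('top',(400,150,445,190),.067)); print(lid('side',(330,300,380,345),.067)); go(.4685,.317,.09,84.7)"
```

```text
((418.69237832874194, 168.31772268135904), 363.0, array([ 0.5494, -0.3706]))
((356.99563454942313, 322.26566884939194), 534.5, array([ 0.547 , -0.3703]))
now 17.75 [0.4761 0.2256 0.1575] [-179.7801    0.1324   84.6376] w 0.0425 F [ 0.3146 -0.0323 -0.3946] | shift [ 3.62 -0.63  4.15] turn -0.01
```

>>> apply_moves(
  deltas=[
    [[3.58,-0.65,1],0,0.5],
    [[3.58,-0.65,2.5],0,0.5],
    [[3.58,-0.65,4],0,0.5],
    [[3.58,-0.65,4],0,0.5],
    [[3.58,-0.65,4],0,0.5],
    [[3.58,-0.65,4],0,0.5],
    [[3.58,-0.65,4],0,0.5],
  ],
)

```text
time_s: 18.45
eef_pos: [0.4716, 0.3156, 0.0633]
tcp_rot: [3.138, -0.003, 1.473]
ft_force: [-0.2, -0.1, -0.1]
grip_width: 0.0428
gripper_force: 0.0
```

```bash
python3 -c "
from h import *
go(.468,.316,.046,84.7)
tipview('c8.png',40,8)"
```

```text
now 18.45 [0.4716 0.3156 0.0633] [179.7735  -0.1593  84.4136] w 0.0428 F [-0.242  -0.122  -0.1444] | shift [-0.   -0.15  2.14] turn -0.06
P [0.4713 0.3157 0.0628] c [276.7032 148.8608] crop origin 236 108 k 8
```

View pics/c8.png

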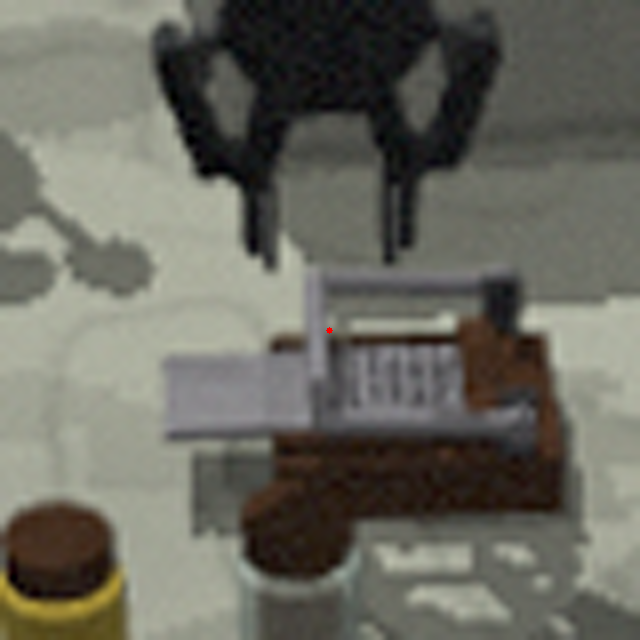

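The fingers (crop 262 and 400) straddle the wire (318); the grip is 3 mm forward of it, and this descent corrects that. Descend and close.

>>> apply_moves(
  deltas=[
    [[0,-0.15,0.5],0,0.5],
    [[0,-0.15,1],0,0.5],
    [[0,-0.15,1.5],0,0.5],
    [[0,-0.15,1.9],0,0.5],
    [[0,-0.15,2.1],0,0.5],
    [[0,-0.15,2.1],0,0.5],
    [[0,-0.15,2.1],0,0],
    [[0,-0.15,2.1],0,0],
    [[0,-0.15,2.1],0,0],
    [[0,-0.15,2.1],0,0],
    [[0,-0.15,2.1],0,0],
    [[0,-0.15,2.1],0,0],
  ],
)

```text
time_s: 19.7
eef_pos: [0.4663, 0.3165, 0.0084]
tcp_rot: [3.141, -0.001, 1.475]
ft_force: [-1.9, -0.5, 4.8]
grip_width: 0.0074
gripper_force: 58.8
```

Run:
```python
from h import *
go(.468,.316,.046,84.7)
s=read_state();P=s["eef_pos"];y=s["tcp_rot"][2];
# tool y = holder x ; arc from vector (-80,4)
r=np.hypot(80,4);a0=np.pi-np.arctan2(4,80)
for th in np.arange(0.1,1.7,.1):
    v=r*np.array([np.cos(a0-th),np.sin(a0-th)]); d=(v-np.array([-80,4]))/25; print(round(th,2),"[0, %.2f, %.2f]"%(d[0],-d[1]),end=" ")
```

```text
now 19.7 [0.4663 0.3165 0.0084] [179.9548  -0.0451  84.5035] w 0.0074 F [-1.8692 -0.4768  4.8244] | shift [-0.02  0.07 -0.05] turn -0.04
0.1 [0, 0.03, -0.32] 0.2 [0, 0.10, -0.63] 0.3 [0, 0.19, -0.94] 0.4 [0, 0.31, -1.23] 0.5 [0, 0.47, -1.51] 0.6 [0, 0.65, -1.78] 0.7 [0, 0.86, -2.02] 0.8 [0, 1.09, -2.25] 0.9 [0, 1.34, -2.45] 1.0 [0, 1.61, -2.62] 1.1 [0, 1.89, -2.76] 1.2 [0, 2.19, -2.88] 1.3 [0, 2.50, -2.97] 1.4 [0, 2.81, -3.02] 1.5 [0, 3.13, -3.04] 1.6 [0, 3.45, -3.03]
```

>>> apply_moves(
  deltas=[
    [[0,0.03,-0.32],0,0],
    [[0,0.1,-0.63],0,0],
    [[0,0.19,-0.94],0,0],
    [[0,0.31,-1.23],0,0],
    [[0,0.47,-1.51],0,0],
    [[0,0.65,-1.78],0,0],
    [[0,0.65,-1.78],0,0],
  ],
)

```text
time_s: 20.4
eef_pos: [0.4812, 0.3149, 0.0539]
tcp_rot: [-3.139, 0.0, 1.475]
ft_force: [-10.7, 0.1, 7.8]
grip_width: 0.0074
gripper_force: 61.4
```

>>> apply_moves(
  deltas=[
    [[0,0.21,-0.24],0,0],
    [[0,0.44,-0.47],0,0],
    [[0,0.69,-0.67],0,0],
    [[0,0.96,-0.84],0,0],
    [[0,1.24,-0.98],0,0],
    [[0,1.54,-1.1],0,0],
    [[0,1.85,-1.19],0,0],
    [[0,2.16,-1.24],0,0],
    [[0,2.48,-1.26],0,0],
    [[0,2.8,-1.25],0,0],
    [[0,2.8,-1.25],0,0],
  ],
)

```text
time_s: 21.5
eef_pos: [0.554, 0.308, 0.0856]
tcp_rot: [3.137, -0.002, 1.474]
ft_force: [0.3, 1.8, 5.4]
grip_width: 0.007
gripper_force: 63.4
```

Run:
```python
from h import *
s=read_state();print(s["eef_pos"],s["ft_force"],s["grip_width"])
im=get_image("side")[:,:,::-1]; cv2.imwrite("pics/c9.png",cv2.resize(im[90:190,240:340],(600,600),interpolation=2))
```

```text
[0.554  0.308  0.0856] [0.3367 1.8394 5.3604] 0.006961883334809735
```

View pics/c9.png

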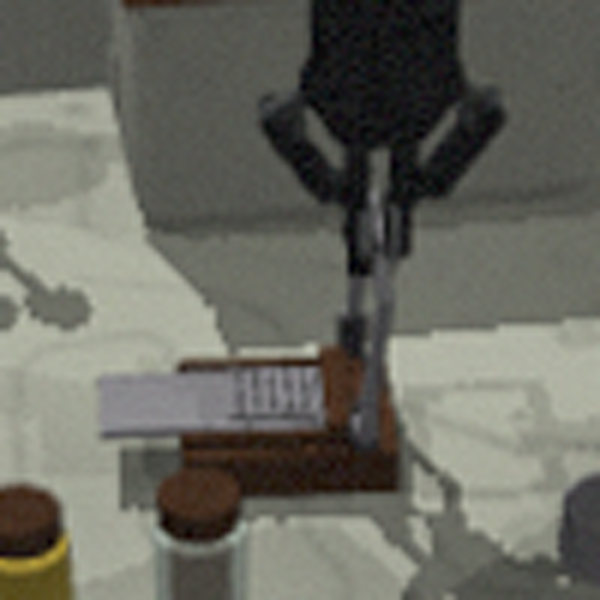

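The bar stands upright in the grip (crop x≈375, from (370,430) up to (378,160)) and the plate is uncovered. Release and rise.

>>> apply_moves(
  deltas=[
    [[0,0,0],0,0.3],
    [[0,0,0],0,0.3],
    [[0,0,0],0,0.3],
    [[0,0,0],0,0.3],
    [[0,0,-0.5],0,0.3],
    [[0,0,-1.5],0,0.3],
    [[0,0,-2.5],0,0.3],
    [[0,0,-3.5],0,0.3],
    [[0,0,-3.5],0,0.3],
    [[0,0,-3.5],0,0.3],
  ],
)

```text
time_s: 22.55
eef_pos: [0.5517, 0.3076, 0.1707]
tcp_rot: [-3.141, 0.001, 1.475]
ft_force: [-0.1, -0.1, -1.1]
grip_width: 0.0257
gripper_force: 0.0
```

```bash
python3 -c "
from h import *
go(.4247,.320,.12,174.7)"
```

```text
now 22.55 [0.5517 0.3076 0.1707] [-179.9782    0.0414   84.4954] w 0.0257 F [-0.1097 -0.0706 -1.0569] | shift [ 0.01 -5.1   3.48] turn -18.04
```

>>> apply_moves(
  deltas=[
    [[0,-2,0],0,1],
    [[0,-4,0.5],-2,1],
    [[0,-5.1,1.5],-5,1],
    [[0,-5.1,3],-18,1],
    [[0,-5.1,3.4],-18,1],
    [[0,-5.1,3.4],-18,1],
    [[0,-5.1,3.4],-18,1],
    [[0,-5.1,3.4],-18,1],
    [[0,-5.1,3.4],-18,1],
    [[0,-5.1,3.4],-18,1],
    [[0,-5.1,3.4],-18,1],
    [[0,-5.1,3.4],-18,1],
  ],
)

```text
time_s: 23.75
eef_pos: [0.4238, 0.3193, 0.0838]
tcp_rot: [-3.139, -0.003, 3.051]
ft_force: [-0.2, 0.1, -0.1]
grip_width: 0.0852
gripper_force: 0.0
```

Run:
```python
from h import *
go(.4247,.320,.0165,174.7)
s=get_image("side")[:,:,::-1]
hsv=cv2.cvtColor(np.ascontiguousarray(s),cv2.COLOR_BGR2HSV).astype(int)
g=hsv[...,2]; print(g[152:166:3,250:300:2])
```

```text
now 23.75 [0.4238 0.3193 0.0838] [-179.8421   -0.175   174.8   ] w 0.0852 F [-0.1655  0.1001 -0.1245] | shift [-0.05  0.04  4.15] turn 0.02
[[175 173 174 162 149 153 147 142 148 140 114 115 115 122 125 121  96 136
  138 123 114 106  74  63  58]
 [175 173 172 155 138 137 136 138 135 136 133 126 128 136 133 104 114 130
  140 114 106 121  69  62  49]
 [172 171 173 157 138 135 138 141 138 137 137 130 131 137 134  98 121 125
  123  93  98 121  87  67  51]
 [158 157 160 149 129 123 119 115 113 106  76  70  63 102  97  93 110 105
   98  94  91  81  56  38  57]
 [157 154 158 153 160 122 125  97 103 107  52  39  43  45  48  42  46  41
   37  38  53  59  46  36  27]]
```

>>> apply_moves(
  deltas=[
    [[0,0,1],0,1],
    [[0,0,2],0,1],
    [[0,0,3],0,1],
    [[0,0,3.7],0,1],
    [[0,0,4.15],0,1],
    [[0,0,4.15],0,1],
    [[0,0,4.15],0,0.3],
    [[0,0,4.15],0,0.3],
    [[0,0,4.15],0,0.3],
    [[0,0,4.15],0,0.3],
    [[0,0,4.15],0,0.3],
    [[0,0,4.15],0,0.3],
  ],
)

```text
time_s: 25.0
eef_pos: [0.4257, 0.3208, -0.0162]
tcp_rot: [3.14, 0.002, 3.046]
ft_force: [-2.4, -0.9, 6.4]
grip_width: 0.0542
gripper_force: 61.9
```

>>> apply_moves(
  deltas=[
    [[0.3,0,0],0,0.3],
    [[0.6,0,0],0,0.3],
    [[0.9,0,0],0,0.3],
    [[1.2,0,0],0,0.3],
    [[1.5,0,-0.05],0,0.3],
    [[1.8,0,-0.1],0,0.3],
    [[2.0,0,-0.4],0,0.3],
    [[2.0,0,-1],0,0.3],
    [[2.0,0,-2],0,0.3],
    [[2.0,0,-3],0,0.3],
    [[2.0,0,-3.5],0,0.3],
    [[2.0,0,-3.5],0,0.3],
  ],
)

```text
time_s: 26.2
eef_pos: [0.3755, 0.3256, 0.0712]
tcp_rot: [3.14, 0.002, 3.046]
ft_force: [0.8, -0.5, -1.0]
grip_width: 0.054
gripper_force: 63.2
```

Run:
```python
from h import *
s=read_state();print(s["eef_pos"],s["ft_force"],s["grip_width"])
im=get_image("side")[:,:,::-1];go(.4737,-.2905,.15,70)
cv2.imwrite("pics/c10.png",cv2.resize(im[60:190,210:340],(650,650),interpolation=2)[:600])
```

```text
[0.3755 0.3256 0.0712] [ 0.766  -0.4814 -0.9718] 0.054034810781422346
now 26.25 [0.3749 0.3251 0.0696] [179.9836  -0.0045 174.5152] w 0.0544 F [ 0.4265 -0.0571 -2.0946] | shift [ -6.29 -24.13  -1.77] turn 20.9
```

View pics/c10.png

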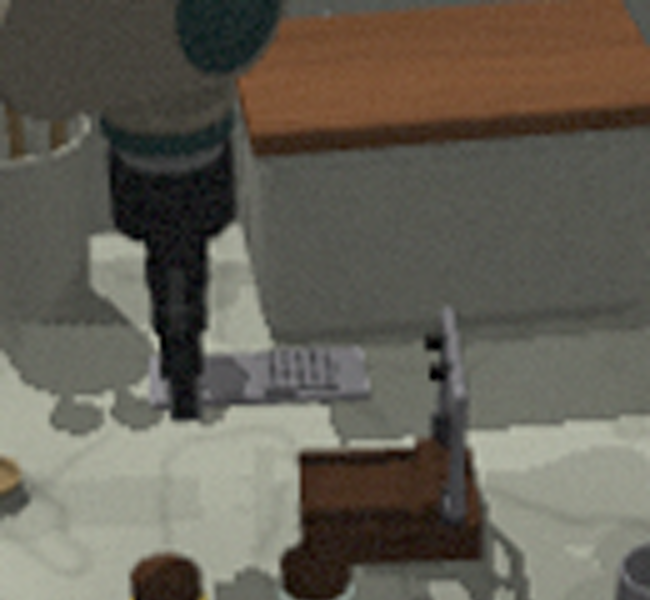

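The plate is held level, with the finger at crop (183,390) and the plate from 152 to 368. That puts the grip about 20 mm from the front end. The bar stands upright on its own at (455,400). Carry the plate over.

>>> apply_moves(
  deltas=[
    [[0,0,-1.5],0,0.3],
    [[-0.5,-2,-3],2,0.3],
    [[-1,-4,-3],4,0.3],
    [[-1.5,-6,-3],6,0.3],
    [[-2,-8,-3],8,0.3],
    [[-2.6,-10,-3],10,0.3],
    [[-3.1,-12,-3],11.5,0.3],
    [[-3.6,-14,-3],13,0.3],
    [[-4.2,-16,-3],14.5,0.3],
    [[-4.7,-18,-3],16,0.3],
    [[-5.2,-20,-3],17.5,0.3],
    [[-5.7,-22,-3],19,0.3],
  ],
)

```text
time_s: 27.45
eef_pos: [0.4593, -0.2099, 0.1425]
tcp_rot: [-3.139, -0.001, 1.389]
ft_force: [1.2, -0.2, -0.8]
grip_width: 0.0541
gripper_force: 63.9
```

```bash
python3 -c "
from h import *
go(.4733,-.2912,.05,70.1)"
```

```text
now 27.45 [ 0.4593 -0.2099  0.1425] [-179.8242   -0.0818   79.5967] w 0.0541 F [ 1.239  -0.1876 -0.8455] | shift [-3.1   1.15  5.14] turn 1.9
```

>>> apply_moves(
  deltas=[
    [[-2,0.8,0],1.5,0.3],
    [[-2.4,0.9,1],1.9,0.3],
    [[-2.4,0.9,2],1.9,0.3],
    [[-2.4,0.9,3],1.9,0.3],
    [[-2.4,0.9,4],1.9,0.3],
    [[-2.4,0.9,4.3],1.9,0.3],
    [[-2.4,0.9,4.3],1.9,0.3],
    [[-2.4,0.9,4.3],1.9,0.3],
  ],
)

```text
time_s: 28.25
eef_pos: [0.4722, -0.2714, 0.0378]
tcp_rot: [3.141, 0.0, 1.23]
ft_force: [1.4, 0.3, 0.1]
grip_width: 0.0542
gripper_force: 63.9
```

Run:
```python
from h import *
go(.4733,-.2912,.0125,70.1)
```

```text
now 28.25 [ 0.4722 -0.2714  0.0378] [179.9593   0.0035  70.4742] w 0.0542 F [1.3743 0.263  0.1391] | shift [-0.73  0.3   2.47] turn 0.07
```

>>> apply_moves(
  deltas=[
    [[-0.4,0.15,0],0.07,0.3],
    [[-0.73,0.3,0.5],0.07,0.3],
    [[-0.73,0.3,1.2],0.07,0.3],
    [[-0.73,0.3,1.8],0.07,0.3],
    [[-0.73,0.3,1.8],0.07,0.3],
    [[-0.73,0.3,1.8],0.07,0.3],
  ],
)

```text
time_s: 28.85
eef_pos: [0.4727, -0.291, -0.008]
tcp_rot: [-3.141, -0.0, 1.224]
ft_force: [0.4, -0.0, -1.1]
grip_width: 0.0539
gripper_force: 63.9
```

Run:
```python
from h import *
go(.4733,-.2912,.0125,70.1)
im=get_image("side")[:,:,::-1]
cv2.imwrite("pics/c11.png",cv2.resize(im[250:380,260:390],(600,600),interpolation=2))
```

```text
now 28.85 [ 0.4727 -0.291  -0.008 ] [-179.9671   -0.0133   70.1106] w 0.0539 F [ 0.3661 -0.0465 -1.0519] | shift [0.   0.02 0.63] turn 0.0
```

View pics/c11.png

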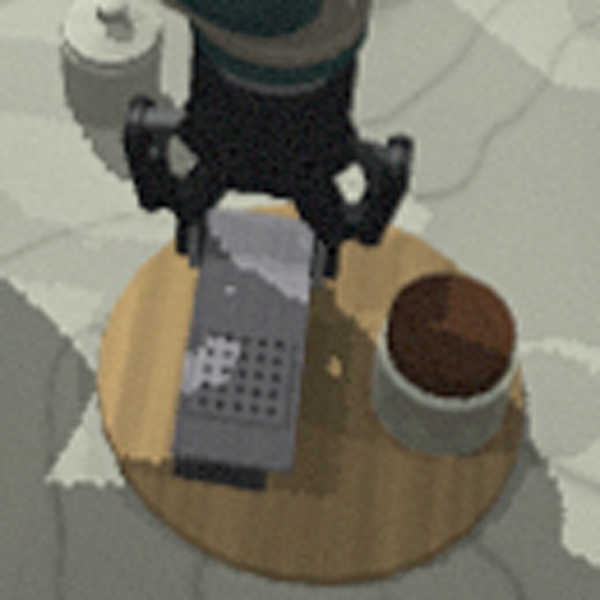

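The plate hovers over the panel, rough side up, with its corners at about (208,210), (313,224), (292,470) and (176,460). The jar is clear. I'll compare this with the panel as seen by the same camera.

Run:
```python
from h import *
C=[(208,210),(313,224),(292,470),(176,460)]
W=np.array([plane("side",(u/4.615-.4+260,v/4.615-.4+250),.0442)[:2] for u,v in C])*1000
print(W, "c",W.mean(0),"long",np.linalg.norm(W[0]-W[3]),np.linalg.norm(W[1]-W[2]),"wid",np.linalg.norm(W[0]-W[1]),np.linalg.norm(W[2]-W[3]))
d=W[0]+W[1]-W[2]-W[3]; print(np.degrees(np.arctan2(d[1],d[0])))
e=W.mean(0)-[456,-339.6]; a=np.radians(70.1); print("err along,across(toolx,tooly)",e@[np.cos(a),np.sin(a)],e@[np.sin(a),-np.cos(a)])
```

```text
[[ 453.048  -266.1568]
 [ 503.8439 -282.6886]
 [ 463.207  -414.4386]
 [ 411.8577 -401.6384]] c [ 457.9892 -341.2306] long 141.604779744732 137.874694325588 wid 53.418316715868144 52.920678056118334
72.97525075203185
err along,across(toolx,tooly) -0.8561828680866347 2.425419219649682
```

>>> apply_moves(
  deltas=[
    [[0.03,-0.07,0.2],0,0.3],
    [[0.03,-0.07,0.4],0,0.3],
    [[0.03,-0.07,0.55],0,0.3],
    [[0.03,-0.07,0.64],0,0.3],
    [[0.03,-0.07,0.64],0,0.3],
    [[0.03,-0.07,0.64],0,0.3],
  ],
)

```text
time_s: 29.5
eef_pos: [0.4715, -0.2897, -0.0238]
tcp_rot: [3.141, 0.0, 1.224]
ft_force: [-0.4, 0.6, -1.5]
grip_width: 0.0539
gripper_force: 63.9
```

>>> apply_moves(
  deltas=[
    [[0,0,0.03],0,0.3],
    [[0,0,0.05],0,0.3],
    [[0,0,0.05],0,0.3],
  ],
)

```text
time_s: 29.8
eef_pos: [0.4716, -0.2897, -0.0239]
tcp_rot: [3.141, 0.0, 1.224]
ft_force: [-3.9, 3.2, 7.3]
grip_width: 0.0543
gripper_force: 64.7
```

>>> apply_moves(
  deltas=[
    [[0,0,0],0,0.85],
    [[0,0,0],0,0.85],
    [[0,0,0],0,0.85],
    [[0,0,0],0,0.85],
    [[0,0,-0.5],0,0.85],
    [[0,0,-1.5],0,0.85],
    [[0,0,-3.5],0,1],
    [[0,0,-5.5],0,1],
    [[0,0,-7],0,1],
    [[0,0,-7],0,1],
  ],
)

```text
time_s: 30.8
eef_pos: [0.474, -0.2914, 0.1582]
tcp_rot: [3.129, 0.003, 1.224]
ft_force: [-0.0, -0.6, 0.5]
grip_width: 0.0851
gripper_force: 0.0
```

```bash
python3 -c "
from h import *
go(.437,.142,.2,160)"
```

```text
now 30.8 [ 0.474  -0.2914  0.1582] [179.2778   0.1956  70.1234] w 0.0851 F [-0.0296 -0.6356  0.5463] | shift [15.8  -7.28 -0.36] turn -17.98
```

>>> apply_moves(
  deltas=[
    [[15.8,-7.3,-1],-18,1],
    [[15.8,-7.3,-1],-18,1],
    [[15.8,-7.3,-1],-18,1],
    [[15.8,-7.3,-1],-18,1],
    [[15.8,-7.3,-1],-18,1],
    [[15.8,-7.3,-1],-18,1],
    [[15.8,-7.3,-1],-18,1],
    [[15.8,-7.3,-1],-18,1],
    [[15.8,-7.3,-1],-18,1],
    [[15.8,-7.3,-1],-18,1],
    [[15.8,-7.3,-1],-18,1],
    [[15.8,-7.3,-1],-18,1],
  ],
)

```text
time_s: 32.0
eef_pos: [0.4339, 0.1442, 0.175]
tcp_rot: [-3.142, -0.0, 2.796]
ft_force: [-0.3, 0.1, 0.4]
grip_width: 0.0857
gripper_force: 0.0
```

Run:
```python
from h import *
go(.4365,.1428,.045,160)
t=get_image("top")[:,:,::-1]; s=get_image("side")[:,:,::-1]; go(.4365,.1428,.045,160)
o=np.zeros((600,800,3),np.uint8)
o[:400,:400]=cv2.resize(t[145:245,355:455],(400,400),interpolation=2);o[:480,400:]=cv2.resize(s[270:390,280:380],(400,480),interpolation=2)
cv2.imwrite("pics/c12.png",o)
```

```text
now 32.0 [0.4339 0.1442 0.175 ] [-179.9999   -0.0042  160.1923] w 0.0857 F [-0.2948  0.1097  0.3564] | shift [-0.12 -0.02  6.65] turn 0.04
now 32.1 [0.4341 0.1438 0.175 ] [179.9945  -0.0015 159.9851] w 0.0855 F [ 0.5289 -0.5561 -0.4282] | shift [-0.11 -0.    6.65] turn -0.0
```

View pics/c12.png

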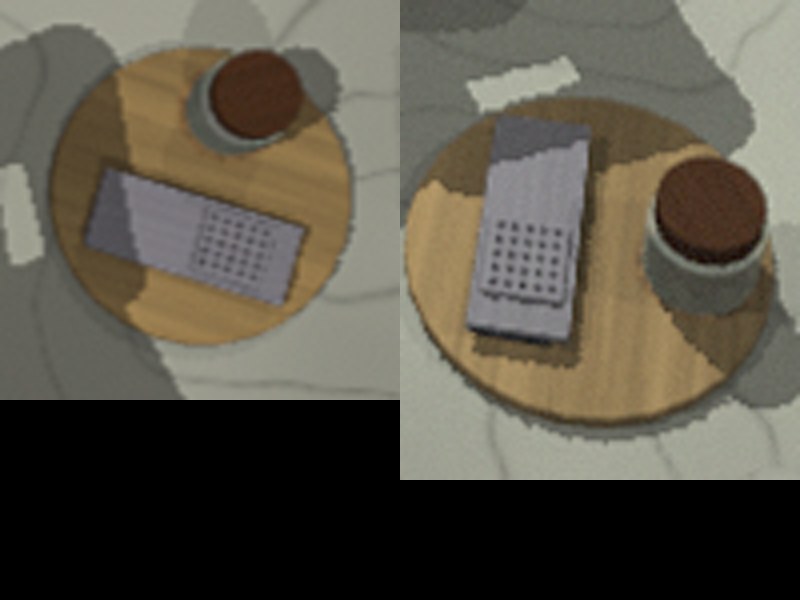

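The plate lies flat, rough side up, over the panel. Top-crop corners are (107,167), (307,228), (285,306) and (85,246). Side-crop corners are (497,117), (592,125), (570,340) and (468,328). I'll compare these with the panel corners from the earlier crop.

Run:
```python
from h import *
f={"top":lambda u,v:((u+.5)/4-.5+355,(v+.5)/4-.5+145),"side":lambda u,v:((u-400+.5)/4-.5+280,(v+.5)/4-.5+270)}
def W(cam,C,z): return np.array([plane(cam,f[cam](*c),z)[:2] for c in C])*1000
D={"top":([(107,167),(307,228),(285,306),(85,246)],[(106,177),(295,242),(275,303),(85,238)]),"side":([(497,117),(592,125),(570,340),(468,328)],[(510,124),(581,135),(551,340),(471,328)])}
a=np.radians(70.1)
for c,(p,q) in D.items():
    A,B=W(c,p,.028),W(c,q,.022); e=A.mean(0)-B.mean(0)
    i=(0,1,2,3) if c=="top" else (0,3,2,1)
    ang=[np.degrees(np.arctan2(*( (M[i[0]]+M[i[3]]-M[i[1]]-M[i[2]])[::-1]))) for M in(A,B)]
    print(c,A.mean(0),B.mean(0),"along",e@[np.cos(a),np.sin(a)],"across",e@[np.sin(a),-np.cos(a)],"ang",ang, "len",np.linalg.norm(A[i[0]]-A[i[1]]),np.linalg.norm(B[i[0]]-B[i[1]]))
```

```text
top [ 459.1039 -337.6593] [ 457.5799 -335.3194] along -1.6814699538319298 across 2.2294413297205766 ang [np.float64(72.36809799014948), np.float64(70.22465571377361)] len 142.29665235858533 136.5125209603454
side [ 457.9393 -338.5612] [ 456.5357 -337.5359] along -0.48631074224141624 across 1.6688053382862915 ang [np.float64(72.35716619918954), np.float64(70.06589563979111)] len 139.0297260598193 136.04916938802205
```

The plate is within about 2 mm and 2° of its panel, which is good. Now the tall jar.

>>> apply_moves(
  deltas=[
    [[-0.1,0,1],0,1],
    [[-0.1,0,2],0,1],
    [[-0.1,0,3.2],0,1],
    [[-0.1,0,4.4],0,1],
    [[-0.1,0,5.6],0,1],
    [[-0.1,0,6.4],0,1],
    [[-0.1,0,6.65],0,1],
    [[-0.1,0,6.65],0,1],
  ],
)

```text
time_s: 32.9
eef_pos: [0.4361, 0.1427, 0.0083]
tcp_rot: [-3.141, -0.001, 2.793]
ft_force: [-0.8, 0.5, -0.1]
grip_width: 0.0854
gripper_force: 0.0
```

>>> apply_moves(
  deltas=[
    [[0,0,0],0,0.3],
    [[0,0,0],0,0.3],
    [[0,0,0],0,0.3],
    [[0,0,0],0,0.3],
    [[0,0,0],0,0.3],
    [[0,0,0],0,0.3],
  ],
)

```text
time_s: 33.5
eef_pos: [0.4375, 0.1433, 0.0101]
tcp_rot: [3.14, 0.002, 2.795]
ft_force: [-0.7, 0.7, 6.6]
grip_width: 0.0465
gripper_force: 61.2
```

```bash
python3 -c "
from h import *
go(.660,-.005,.107,160)"
```

```text
now 33.5 [0.4375 0.1433 0.0101] [179.9145   0.1195 160.1164] w 0.0465 F [-0.6799  0.7247  6.6413] | shift [-10.39  -2.55  -2.4 ] turn 0.02
```

>>> apply_moves(
  deltas=[
    [[0,0,-0.8],0,0.3],
    [[0,0,-1.6],0,0.3],
    [[-0.8,-0.2,-2],0,0.3],
    [[-2,-0.5,-2],0,0.3],
    [[-3.4,-0.85,-2],0,0.3],
    [[-4.8,-1.2,-2],0,0.3],
    [[-6.2,-1.55,-2],0,0.3],
    [[-7.6,-1.9,-2],0,0.3],
    [[-8.9,-2.2,-2],0,0.3],
    [[-9.8,-2.4,-2],0,0.3],
    [[-10.3,-2.55,-2],0,0.3],
    [[-10.4,-2.6,-2],0,0.3],
  ],
)

```text
time_s: 34.7
eef_pos: [0.6593, -0.0075, 0.0578]
tcp_rot: [-3.141, -0.001, 2.793]
ft_force: [0.3, 0.6, -2.8]
grip_width: 0.0471
gripper_force: 62.1
```

```bash
python3 -c "
from h import *
go(.660,-.0053,.0584,160)"
```

```text
now 34.7 [ 0.6593 -0.0075  0.0578] [-179.9806   -0.0517  160.044 ] w 0.0471 F [ 0.3458  0.5971 -2.8248] | shift [0.   0.09 1.43] turn 0.01
```

>>> apply_moves(
  deltas=[
    [[0,0.09,0.5],0,0.3],
    [[0,0.09,1],0,0.3],
    [[0,0.09,1.3],0,0.3],
    [[0,0.09,1.44],0,0.3],
    [[0,0.09,1.44],0,0.3],
    [[0,0.09,1.44],0,0.3],
  ],
)

```text
time_s: 35.3
eef_pos: [0.6595, -0.0041, 0.0225]
tcp_rot: [3.142, -0.0, 2.795]
ft_force: [-1.0, -0.1, -1.8]
grip_width: 0.0469
gripper_force: 62.1
```

>>> apply_moves(
  deltas=[
    [[0,0,0.02],0,0.3],
    [[0,0,0.04],0,0.3],
    [[0,0,0.04],0,0.3],
  ],
)

```text
time_s: 35.6
eef_pos: [0.6597, -0.0043, 0.0222]
tcp_rot: [3.141, 0.0, 2.795]
ft_force: [-1.7, 1.0, 1.9]
grip_width: 0.0464
gripper_force: 62.2
```

Contact. Release, rise, then head for the cutter.

>>> apply_moves(
  deltas=[
    [[0,0,0],0,1],
    [[0,0,0],0,1],
    [[0,0,0],0,1],
    [[0,0,0],0,1],
    [[0,0,0],0,1],
    [[0,0,-0.6],0,1],
    [[0,0,-2],0,1],
    [[0,0,-3.5],0,1],
    [[0,0,-4.5],0,1],
    [[0,0,-5],0,1],
    [[0,0,-5],0,1],
  ],
)

```text
time_s: 36.7
eef_pos: [0.6607, -0.0044, 0.1495]
tcp_rot: [3.14, 0.004, 2.795]
ft_force: [-0.2, -0.3, -0.6]
grip_width: 0.0855
gripper_force: 0.0
```

```bash
python3 -c "
from h import *
go(.665,.190,.12,107)"
```

```text
now 36.7 [ 0.6607 -0.0044  0.1495] [179.9229   0.2465 160.1194] w 0.0855 F [-0.2146 -0.2962 -0.5515] | shift [2.49 7.37 2.63] turn 10.62
```

>>> apply_moves(
  deltas=[
    [[1.2,3.6,0],4,1],
    [[2.5,7.4,0],10.6,1],
    [[2.5,7.4,0.5],10.6,1],
    [[2.5,7.4,1.5],10.6,1],
    [[2.5,7.4,2.5],10.6,1],
    [[2.5,7.4,2.5],10.6,1],
    [[2.5,7.4,2.5],10.6,1],
    [[2.5,7.4,2.5],10.6,1],
    [[2.5,7.4,2.5],10.6,1],
    [[2.5,7.4,2.5],10.6,1],
  ],
)

```text
time_s: 37.7
eef_pos: [0.6636, 0.1906, 0.0837]
tcp_rot: [-3.141, -0.0, 1.87]
ft_force: [-0.6, -0.6, -0.2]
grip_width: 0.086
gripper_force: 0.0
```

Run:
```python
from h import *
go(.665,.190,.006,107)
t=get_image("top")[:,:,::-1]; s=get_image("side")[:,:,::-1]
print(lid("top",(265,100,300,150),.108,t),lid("side",(325,150,400,235),.108,s)); 
go(.665,.190,.006,107)
```

```text
now 37.7 [0.6636 0.1906 0.0837] [-179.959    -0.0055  107.1569] w 0.086 F [-0.5657 -0.627  -0.1736] | shift [-0.04  0.05  4.56] turn 0.03
((281.14770459081836, 124.77045908183631), 167.0, array([ 0.6594, -0.0046])) ((360.2238805970149, 195.02985074626866), 134.0, array([ 0.6557, -0.0064]))
now 37.8 [0.6638 0.1907 0.0841] [-179.9974   -0.0058  107.1328] w 0.0855 F [ 0.8637  0.4353 -0.1563] | shift [-0.04  0.04  4.58] turn 0.03
```

The tall jar stands within about 2-3 mm of the cork centre. Now the cutter.

>>> apply_moves(
  deltas=[
    [[0,0.04,1.2],0,1],
    [[0,0.04,2.4],0,1],
    [[0,0.04,3.5],0,1],
    [[0,0.04,4.2],0,1],
    [[0,0.04,4.55],0,1],
    [[0,0.04,4.55],0,1],
    [[0,0.04,4.55],0,0.4],
    [[0,0.04,4.55],0,0.4],
    [[0,0.04,4.55],0,0.4],
    [[0,0.04,4.55],0,0.4],
    [[0,0.04,4.55],0,0.4],
    [[0,0.04,4.55],0,0.4],
  ],
)

```text
time_s: 39.0
eef_pos: [0.6663, 0.1915, -0.0269]
tcp_rot: [3.137, 0.0, 1.87]
ft_force: [0.7, -0.3, 5.4]
grip_width: 0.0561
gripper_force: 64.2
```

```bash
python3 -c "
from h import *
go(.5403,-.0143,.06,107)"
```

```text
now 39.0 [ 0.6663  0.1915 -0.0269] [179.748   0.012 107.118] w 0.0561 F [ 0.7063 -0.3236  5.4198] | shift [-6.38 -7.23 -2.05] turn 0.02
```

>>> apply_moves(
  deltas=[
    [[0,0,-1],0,0.4],
    [[0,-0.8,-2],0,0.4],
    [[-0.3,-2.2,-2],0,0.4],
    [[-0.8,-3.8,-2],0,0.4],
    [[-1.6,-5.2,-2],0,0.4],
    [[-2.8,-6.4,-2],0,0.4],
    [[-4.2,-7.2,-2],0,0.4],
    [[-5.4,-7.2,-2],0,0.4],
    [[-6.2,-7.2,-2],0,0.4],
    [[-6.4,-7.2,-2],0,0.4],
    [[-6.4,-7.2,-2],0,0.4],
    [[-6.4,-7.2,-2],0,0.4],
  ],
)

```text
time_s: 40.2
eef_pos: [0.5397, -0.0139, 0.0204]
tcp_rot: [-3.142, -0.0, 1.87]
ft_force: [0.9, -0.2, -0.6]
grip_width: 0.056
gripper_force: 64.0
```

```bash
python3 -c "
from h import *
go(.5403,-.0143,.0214,107)"
```

```text
now 40.2 [ 0.5397 -0.0139  0.0204] [-179.9981   -0.0278  107.152 ] w 0.056 F [ 0.9147 -0.1541 -0.5567] | shift [-0.02  0.02  1.41] turn 0.03
```

>>> apply_moves(
  deltas=[
    [[0,0.02,0.5],0,0.4],
    [[0,0.02,1],0,0.4],
    [[0,0.02,1.3],0,0.4],
    [[0,0.02,1.43],0,0.4],
    [[0,0.02,1.43],0,0.4],
    [[0,0.02,1.43],0,0.4],
  ],
)

```text
time_s: 40.8
eef_pos: [0.5401, -0.0141, -0.0149]
tcp_rot: [-3.141, -0.001, 1.87]
ft_force: [-5.8, 1.0, 8.5]
grip_width: 0.0563
gripper_force: 64.8
```

Contact. Release, rise, and clear the view by moving toward +y.

>>> apply_moves(
  deltas=[
    [[0,0,0],0,1],
    [[0,0,0],0,1],
    [[0,0,0],0,1],
    [[0,0,0],0,1],
    [[0,0,0],0,1],
    [[0,0,-0.8],0,1],
    [[0,0,-2.4],0,1],
    [[0,0,-4.2],0,1],
    [[0,0,-6],0,1],
    [[0,0,-7],0,1],
    [[0,0,-7],0,1],
  ],
)

```text
time_s: 41.9
eef_pos: [0.5425, -0.0148, 0.1648]
tcp_rot: [3.133, 0.003, 1.87]
ft_force: [0.6, 0.4, -0.7]
grip_width: 0.0851
gripper_force: 0.0
```

>>> apply_moves(
  deltas=[
    [[2,-1,0],0,1],
    [[4,-3,0],0,1],
    [[6,-5,0],0,1],
    [[8,-6,0],0,1],
    [[10,-6,0],0,1],
    [[10,-6,0],0,1],
    [[10,-6,0],0,1],
    [[10,-6,0],0,1],
    [[10,-6,0],0,1],
  ],
)

```text
time_s: 42.8
eef_pos: [0.3236, 0.1795, 0.159]
tcp_rot: [-3.141, 0.0, 1.869]
ft_force: [-0.4, -0.3, -0.4]
grip_width: 0.0853
gripper_force: 0.0
```

Run:
```python
from h import *
t=get_image("top")[:,:,::-1]; s=get_image("side")[:,:,::-1]; print(read_state()["time_s"])
o=np.zeros((600,800,3),np.uint8)
o[:400,:400]=cv2.resize(t[105:205,235:335],(400,400),interpolation=2);o[:400,400:]=cv2.resize(s[160:260,290:390],(400,400),interpolation=2)
o[400:,:266]=cv2.resize(t,(266,200));o[400:,266:532]=cv2.resize(s,(266,200));o[400:,532:]=cv2.resize(s[110:190,240:347],(268,200))
cv2.imwrite("pics/c13.png",o)
print(lid("top",(265,100,300,150),.108,t),lid("side",(325,150,400,235),.108,s))
```

```text
42.9
((281.0457711442786, 124.8), 167.5, array([ 0.6594, -0.0043])) ((360.18399044205495, 194.88052568697728), 139.5, array([ 0.6558, -0.0058]))
```

View pics/c13.png

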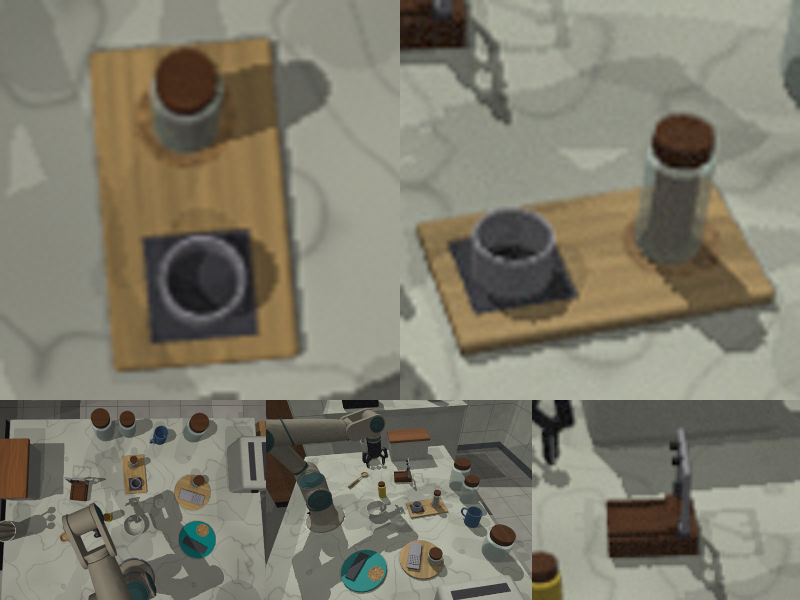

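The cutter is centred on the dark square: ring at (203,278), panel (145-257, 230-340). The tall jar is upright on its cork at (186,120), the bar is upright, the round-board kit is in place, and the gripper is clear. I'm handing it in.

```bash
python3 -c "
from cell import *
print(close_job())"
```

```text
the job is handed in; nothing more can be done
None
```

Both kits are made up and handed in at about 43 s of the 136 s allowed: each jar and tool measured or looked within about 3 mm of its place, the plate is flat, rough side up and about 2° off its panel, the holder bar is upright, and the canister was never touched.

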